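Lock up the chipped-glass caddy and fill it

TASK

Get the chipped-glass caddy ready and fill it: push its loose front panel in against the rubber seal, then take the screwdriver from its blue holder and with it turn both brass cam locks on the deck clockwise as far as they go, so that they draw the panel up tight and flush. Only then post every small chipped glass down through the yellow swing flap into the caddy, and finish with the flap shut behind them and the screwdriver standing in its holder again. Leave the steel pan and the pepper mill alone, and do not turn the cams with the fingers.

Things in the scene. Friction and masses are not known exactly. Their poses are not given: they have to be found in the camera images.
- caddy: fixed steel box 176 (x) x 240 (y) x 200 mm high, deck on top with yellow flap and two brass cam discs, front closed by a sliding aluminium panel. Origin: centre of underside; x away from the robot, y left, z up (yaw within 0.2). Inside: x -86 to 85, y -115 to 115 mm, floor slopes from 92 mm high at the left wall down to the right, so glasses slide off to the right. Caddy and flap are slippery
- mouth (a point): centre of the rectangular mouth in the caddy's deck, at deck height (200 mm): 85 mm long in the caddy's x (-30 to 55 mm), 120 mm wide in its y; axes as the caddy's
- flap (a joint): yellow flap in the mouth (rad): 0 = shut, grows as it swings down, to 1.5. Hinged at the mouth's far edge (caddy x = 56 mm), 83 mm long. Its spring (0.05-0.06 N m; flap weight takes 0.02) carries a glass merely set on it: push the glass in. An upright glass centred 6 mm nearer the robot than the mouth's centre, let go with its foot 70 mm below the deck, drops in and the flap shuts
- flap_edge (a point): middle of the flap's free edge
- panel (a joint): front panel (m): 0 = flush, grows as it stands off towards the robot, to 0.045; starts at 0.025 to 0.040. Slides along the caddy's x in guides, friction 1 N, cannot come off. From 0.008 inwards it presses a rubber seal (1.5 N per mm, 12 N when flush), which pushes it back to about 0.008 unless a cam holds it. A cam catches its bolt only at 0.010 or less, and only if the cam was open as it came in
- panel_face (a point): point on the panel's front face, at its middle, 160 mm above the counter; axes as the caddy's. The panel is 236 mm wide, 8 mm thick, its top at 198 mm; two brass bolts stick out behind it at 180 mm height towards the cams
- driver: stubby flat-blade screwdriver, 0.12 kg, 126 mm long. Origin: middle of the blade's tip; z up the shaft to the handle, x along the blade's width. Blade 26 mm wide, 5 mm thick (y), 20 mm long; shaft 12 mm thick; black collar 50 mm across from z = 50 to 56 mm; square orange handle 28 x 28 mm (sides along x and y) from 56 to 126 mm
- holder: blue square pot fixed to the counter, 56 x 56 mm, 60 mm high, inside 40 x 40 mm and open above (floor 8 mm thick). Origin at the centre of its underside, z up. The screwdriver hangs upright in it, blade down, its collar resting on the rim (tip then 10 mm above the counter, handle from 66 to 136 mm), at any yaw
- pan: bystander: small pressed steel insert pan, 108 x 176 mm, 65 mm high, origin at the centre of its underside; leave alone
- mill: bystander: pepper mill with a rounded grey top, 44 mm across, 90 mm high, origin at the centre of its underside; leave alone
- cam_left_turn (a joint): left cam lock (rad): 0 = open, mouth to the panel; grows as the disc is turned clockwise seen from above, to a hard stop at 1.45. Starts at 0 to 0.1. From about 0.5 to 1.1 it catches the bolt head and draws the panel in; beyond 1.15 it is locked. Stays where left; takes up to about 0.3 N m
- cam_left: the left cam disc (as seen from the robot): brass, 54 mm across, on the deck at caddy x = -50, y = +90 mm, axis upright. Two cheeks on it leave a straight slot: 10 mm wide (17 at the top, sloping lips), 34 mm long, open-ended, 10 mm deep. Origin on its axis at deck height, x axis along the slot (along the caddy's y when the joint is 0)
- cam_left_slot (a point): centre of the floor of the left cam's slot, 4 mm above the deck, 10 mm below the top of the cheeks; x axis along the slot, z up
- cam_right_turn (a joint): right cam lock (rad): 0 = open, mouth to the panel; grows as the disc is turned clockwise seen from above, to a hard stop at 1.45. Starts at 0 to 0.1. From about 0.5 to 1.1 it catches the bolt head and draws the panel in; beyond 1.15 it is locked. Stays where left; takes up to about 0.3 N m
- cam_right: the right cam disc (as seen from the robot): brass, 54 mm across, on the deck at caddy x = -50, y = -90 mm, axis upright. Two cheeks on it leave a straight slot: 10 mm wide (17 at the top, sloping lips), 34 mm long, open-ended, 10 mm deep. Origin on its axis at deck height, x axis along the slot (along the caddy's y when the joint is 0)
- cam_right_slot (a point): centre of the floor of the right cam's slot, 4 mm above the deck, 10 mm below the top of the cheeks; x axis along the slot, z up
- glass_1: small chipped drinking glass, upright on the counter (a knock can lay it on its side), 48 mm across at the rim, 38 mm at the foot, 61 mm high, 0.05 to 0.10 kg; origin at the centre of its foot, z axis up to the mouth; may be absent
- glass_2: small chipped drinking glass, upright on the counter (a knock can lay it on its side), 48 mm across at the rim, 38 mm at the foot, 61 mm high, 0.05 to 0.10 kg; origin at the centre of its foot, z axis up to the mouth; may be absent
- glass_3: small chipped drinking glass, upright on the counter (a knock can lay it on its side), 48 mm across at the rim, 38 mm at the foot, 61 mm high, 0.05 to 0.10 kg; origin at the centre of its foot, z axis up to the mouth; may be absent
Things that resemble listed ones, but are neither listed nor needed, are in the scene too. Leave any green or purple look-alike of the driver alone.

How it is judged:
On the way, in this order (a step that is already met when the one before it is completed fails the run):
1. the front panel is pushed in to the seal (stands off 12 mm or less) (value of joint panel below 0.012 m), for 0.2 s.
2. both cam locks are turned clockwise beyond 1.15 rad and hold the panel flush within 3 mm (value of joint panel below 0.003 m and value of joint each of cam_left_turn, cam_right_turn above 1.15 rad), for 0.3 s.
3. every chipped glass is inside the caddy, below the flap (x of glass_1 in the frame of caddy between -0.086 and 0.088 m and y of glass_1 in the frame of caddy between -0.118 and 0.118 m and z of glass_1 in the frame of caddy between 0 and 0.15 m and x of glass_2 in the frame of caddy between -0.086 and 0.088 m and y of glass_2 in the frame of caddy between -0.118 and 0.118 m and z of glass_2 in the frame of caddy between 0 and 0.15 m and x of glass_3 in the frame of caddy between -0.086 and 0.088 m and y of glass_3 in the frame of caddy between -0.118 and 0.118 m and z of glass_3 in the frame of caddy between 0 and 0.15 m), for 0.2 s.
At the end, for the whole second after the job is handed in: panel flush within 3 mm, both cams beyond 1.15 rad; every chipped glass at rest inside the caddy below the flap; flap shut (under 0.12 rad); screwdriver in its holder, upright within 0.15 rad, within 12 mm of its centre, tip at most 20 mm above the holder's underside (all of step 2 and all of step 3 and horizontal distance between driver and holder below 0.012 m and angle between driver's own z axis and vertical below 0.15 rad and z of driver in the frame of holder below 0.02 m and linear speed of each of glass_1, glass_2, glass_3 below 0.03 m/s and value of joint flap below 0.12 rad); the robot touches nothing.
It fails at once if the pan was moved more than 30 mm (distance of pan from where it was at the start of the episode above 0.03 m).
It fails at once if the mill was moved more than 30 mm (distance of mill from where it was at the start of the episode above 0.03 m).
It fails at once if the left cam was pushed or turned with the fingers (over 5 N) (contact force between the fingers and cam_left above 5 N).
It fails at once if the right cam was pushed or turned with the fingers (over 5 N) (contact force between the fingers and cam_right above 5 N).
Of glass_1, glass_2, glass_3 only 2 to 3 are there at a start; the rules pass over those that are not, and their reading is None.
At some moment in a run one of glass_1, glass_2, glass_3 may be knocked a few centimetres aside while the robot is not near it.
It also fails if it takes over 210 s, if anything falls off the work surface, if the arm or the gripper's body presses on something with over 40 N, if the wrist force passes 120 N, or if a joint passes its speed limit or range.

ROBOT

A 6-joint arm with a two-finger parallel gripper is mounted at the origin on a cart in front of the work surface, level with it; the furniture and walls round the work are solid. World frame = base frame: x ahead of the robot, y to its left, z up, the work surface at z = 0. Lengths are in m, angles in rad, forces in N, time in s.
With the tool pointing down it reaches from about 0.35 to 0.85 m from the base axis. Payload 8.1 kg.
Tool frame: the origin (TCP) lies on the centre line of the jaws, within the pads' length; the fingertips stand 8 mm ahead of it and the grasp point (between the pads) lies 11 mm behind it (manip.finger_overhang is the distance from the TCP to the fingertips, in m); z points along the fingers, y is the line along which they close (so a half turn about z gives the same grasp; the last joint's range is limited). The gripper opens to 93 mm and grips with 3 to 60 N. Pads are 15 mm wide; open, the fingers measure 128 mm over their backs; the gripper's body (75 mm by 188 mm) begins 65 mm behind the grasp point.
Start: joints at [1.078, 0.13, 1.488, -0, 1.523, -0.085], TCP at [0.238, 0.551, 0.227] pointing down, gripper open.
Joint ranges: [-2.96, 2.96], [-0.89, 2.26], [0.02, 2.5], [-1.34, 4.48], [0, 2.73], [-2.66, 2.66]. Speed limits (rad/s): [2.39, 2.39, 2.79, 3.14, 3.14, 3.14].

INTERFACE

Orientations are given as [roll, pitch, yaw] about the fixed x, y, z axes, in that order (R = Rz(yaw) Ry(pitch) Rx(roll)).
In Python, from cell import manip gives the robot as it stands.
- The arm moves only by the tool step_arm, never from a script. Its arguments are lists of equal length, an entry for each row: "dp": the shift along the tool's x, y, z in m, a list of three; "rot": the turn, a rotation vector about the tool's x, y, z in rad, a list of three; "hand": the closure, from -1 (fully open) to 1 (shut). In form: {"dp": [[dx, dy, dz], ...], "rot": [[ax, ay, az], ...], "hand": [hand, ...]}. A call has 1 to 20 rows; each row shifts and turns the commanded pose from where the row before left it, along the tool's axes as they then stand; what a row does not reach is not made up. A row lasts 1/12 s, in which the tool goes at most 41.7 mm and 7.16 degrees, less where a joint would pass 70% of its speed; a pose out of reach is approached as far as the arm can. A call is refused whole if a number of a shift passes 0.0417 or a number of a turn 0.125, either way. A call with a gripper value outside its range is refused whole. The fingers move at their own pace and stop on an object; "squeeze" is the grip in N (left out, the last holds). Time passes only in rows, so rows that do not move let the fingers close. It gives the time, the measured TCP pose, the force, the opening and the grip force at its end, in the units of the state.
- manip.state(): the state, without advancing time (a new reading comes with each control period).
- manip.camera(name): name is "side" or "top" or "wrist"; returns (picture, depth): 400x640x3 uint8, red, green, blue; 400x640 float32, m along the optical axis (not along the pixel's ray), 0 where there is no reading.
- manip.camera_info(name): a dict with "intrinsics" (3x3 intrinsics, pixels), "R" (3x3) and "t" (3): a world point X has camera coordinates R X + t. Camera axes: x right, y down, z forward; pixel columns grow to the right and rows downward; lengths in m; the calibration is good to about 2 mm. A picture is of the moment at which its call begins: read the wrist's pose just before it. camera_info takes no time and is no camera call; for the wrist camera it gives the pose at the moment of the call.
- manip.finish_job(): hands the job in; it is judged then, once.
The state is a dict: "clock": time; "joint_pos": joint angles; "qd": joint speeds; "effort": joint torques, N m; "tcp_pos": TCP position; "eef_rot": TCP orientation; "contact_force": force on the tool from outside, world axes, zero at the start; "torque": the same for the moment, N m; "grip_width": finger opening in m; "finger_force": force on a finger pad.
Only numpy, scipy, OpenCV 4.12 (cv2) and the standard library are available. Lean on these libraries where they do the work, as an engineer would, in place of code of your own. Each camera call takes 0.05 s, during which the arm holds its last target. There are 200 camera calls.

## Working session

There is one attempt and no reset: what is moved stays moved. The work goes in short steps, Python scripts to look and compute and a tool call to move; the robot and the scene stay as the last step left them, time stands still between calls to the robot, and variables do not carry over. Pictures are saved under pics/ and viewed, at most 14 in all, crops included, and the job is handed in when it is done.

Besides the shell and the picture viewer there is one more tool, called after "Request:" in YAML: its name, and indented under it one key for each argument. step_arm: Moves the arm, as the interface text tells. Its arguments: {"type":"object","properties":{"dp":{"type":"array","items":{"type":"array","items":{"type":"number"}}},"rot":{"type":"array","items":{"type":"array","items":{"type":"number"}}},"hand":{"type":"array","items":{"type":"number"}},"squeeze":{"type":"number"}},"required":["dp","rot","hand"]}

```bash
ls; mkdir -p pics
cat > h.py <<'E'
import numpy as np,cv2
from cell import manip
def cam(n):
    info=manip.camera_info(n); p,d=manip.camera(n); return p,d,info
def pts(d,info):
    K=np.array(info["intrinsics"]);R=np.array(info["R"]);t=np.array(info["t"])
    v,u=np.mgrid[0:d.shape[0],0:d.shape[1]]
    c=np.stack([(u-K[0,2])/K[0,0]*d,(v-K[1,2])/K[1,1]*d,d],-1)
    X=(c-t)@R
    X[d<=0]=np.nan
    return X
def save(n,p,s=1,crop=None):
    if crop: p=p[crop[1]:crop[3],crop[0]:crop[2]]
    cv2.imwrite('pics/'+n,cv2.resize(p[...,::-1],None,fx=s,fy=s,interpolation=cv2.INTER_CUBIC))
E
python3 - <<'E'
from h import *
print(manip.state())
for n in("top","side"):
    p,d,i=cam(n); np.savez('/tmp/'+n,p=p,d=d,X=pts(d,i)); save(n+'0.png',p,1.25); print(i)
E
```

```text
pics
{'clock': 0.0, 'joint_pos': array([ 1.07764676e+00,  1.31122268e-01,  1.48925575e+00,  4.25923180e-07,
        1.52296460e+00, -8.53999745e-02]), 'qd': array([ 0.00014023,  0.00051269,  0.00191928, -0.00040559,  0.00088382,
        0.00138487]), 'effort': array([ 7.50034469e-04, -5.59851551e+01, -4.91747010e+01,  7.68375350e-02,
        3.63915483e-02, -1.35234654e-04]), 'tcp_pos': array([0.23765395, 0.55034929, 0.22562357]), 'eef_rot': array([-3.13984910e+00, -1.49688986e-04,  2.73384291e+00]), 'contact_force': array([-0.17931928, -0.3245563 ,  0.24779388]), 'torque': array([-0.01424881, -0.03526912,  0.08900834]), 'finger_force': 0.0, 'grip_width': 0.09305988665567312}
{'intrinsics': array([[376.73202035,   0.        , 321.07550526],
       [  0.        , 376.73202035, 200.2864478 ],
       [  0.        ,   0.        ,   1.        ]]), 'R': array([[ 0.04613138, -0.99892953,  0.00341902],
       [-0.9771321 , -0.04583542, -0.20763424],
       [ 0.20756869,  0.00623762, -0.97820056]]), 't': array([-0.04819687,  0.56341484,  1.34347022])}
{'intrinsics': array([[368.92977058,   0.        , 322.45769767],
       [  0.        , 368.92977058, 198.62879054],
       [  0.        ,   0.        ,   1.        ]]), 'R': array([[-0.9999258 ,  0.01183781, -0.00287452],
       [ 0.00968649,  0.62955657, -0.77689426],
       [-0.00738705, -0.77686446, -0.62962453]]), 't': array([0.54473463, 0.10939914, 1.21064131])}
```

View pics/top0.png

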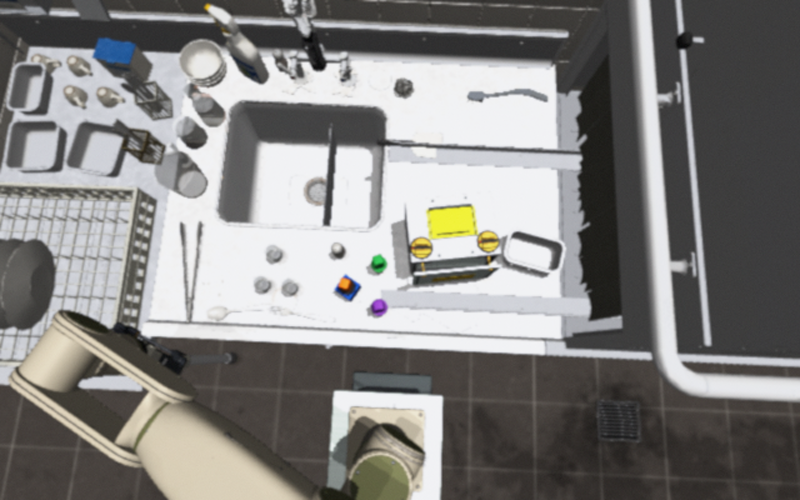

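View pics/side0.png

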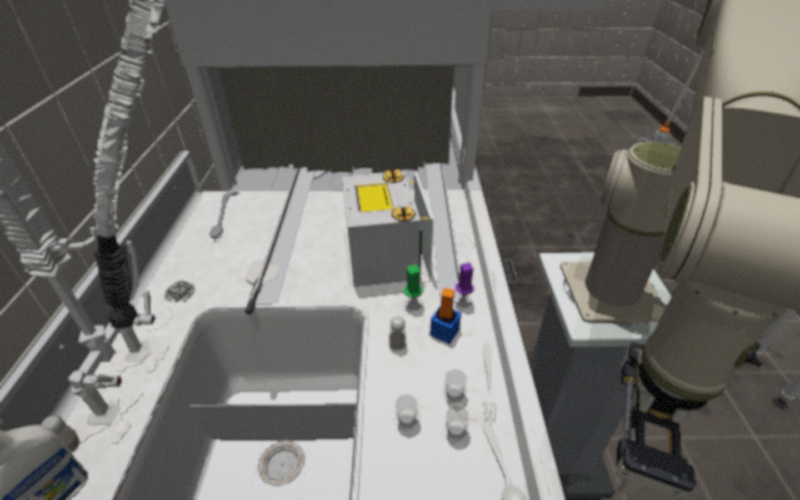

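The top picture (1.25x) shows three glasses at (274,254), (262,286) and (289,288), the mill at (337,251) and the pan at (532,253). The caddy has its flap at (452,221) and its cams at (421,247) and (488,241). There are three driver-like objects: orange in the blue pot (347,288), green (378,264) and purple (378,307). The orange one fits: it has an orange handle and stands in the blue holder. I'll confirm it in the crop.

Run:
```python
from h import *
z=np.load('/tmp/top.npz');p,X=z['p'],z['X']
save('crop0.png',p,4,(195,150,395,270))
hsv=cv2.cvtColor(p,cv2.COLOR_RGB2HSV);H,S,V=[hsv[...,i].astype(int) for i in range(3)]
roi=np.zeros(p.shape[:2],bool);roi[140:290,170:470]=1
def rep(n,m):
    m=m&roi
    num,l,st,c=cv2.connectedComponentsWithStats(m.astype(np.uint8))
    for k in range(1,num):
        if st[k,4]>=25:
            q=X[l==k];q=q[~np.isnan(q[:,0])]
            md=np.median(q,0);r=cv2.minAreaRect(q[:,:2].astype(np.float32)*1000)
            print(n,st[k,4],c[k].round(1),'med',md.round(4),'mean',q.mean(0).round(4),'zr',np.percentile(q[:,2],[5,95]).round(3),r)
rep('yellow',(abs(H-30)<4)&(S>200)&(V>120))
rep('brass',(H>12)&(H<27)&(S>100)&(V>100))
rep('orange',(H<12)&(S>150)&(V>100))
rep('blue',(H>105)&(H<130)&(S>120))
rep('green',(H>50)&(H<80)&(S>120))
rep('purple',(H>130)&(H<160)&(S>100))
num,l,st,c=cv2.connectedComponentsWithStats((roi&(X[...,2]>0.03)).astype(np.uint8))
for k in range(1,num):
    if st[k,4]>20:
        q=X[l==k];print('blob',st[k],c[k].round(0),q.mean(0).round(3),q.max(0).round(3),q.min(0).round(3))
# panel vs box: height map profile
for n in ('top',):
  m=(X[...,2]>0.19)&(X[...,2]<0.206)&roi
  q=X[m];print(cv2.minAreaRect(q[:,:2].astype(np.float32)*1000))
```

```text
brass 159 [390.1 192.7] med [ 0.5701 -0.2515  0.2062] mean [ 0.5702 -0.2517  0.2076] zr [0.201 0.216] ((571.190673828125, -252.1504364013672), (52.973052978515625, 50.238040924072266), 32.04949951171875)
brass 176 [336.5 197.9] med [ 0.5442 -0.0731  0.2088] mean [ 0.5438 -0.0739  0.2089] zr [0.201 0.216] ((544.9719848632812, -74.39680480957031), (50.60295486450195, 52.50102615356445), 49.38685607910156)
brass 56 [275.3 226.7] med [0.4476 0.132  0.136 ] mean [0.4482 0.1316 0.1361] zr [0.131 0.14 ] ((447.5269775390625, 130.74612426757812), (28.313695907592773, 24.823537826538086), 5.746274471282959)
blue 91 [279.2 232.9] med [0.4338 0.121  0.0607] mean [0.4362 0.1253 0.0591] zr [0.042 0.068] ((447.31719970703125, 131.54141235351562), (53.18100357055664, 52.62470245361328), 57.745643615722656)
green 111 [302.7 210.7] med [0.5135 0.0418 0.1142] mean [0.5155 0.0421 0.0958] zr [0.054 0.129] ((516.2882080078125, 43.082763671875), (34.50609588623047, 37.61167526245117), 2.0627777576446533)
purple 120 [302.8 245.6] med [0.39   0.0345 0.1214] mean [0.3907 0.0348 0.0968] zr [0.054 0.13 ] ((390.
[... 1278 characters left out ...]
96  0.033] [ 0.402 -0.052  0.038] [ 0.395 -0.141  0.03 ]
blob [364 247  46   4  71] [387. 249.] [ 0.399 -0.272  0.034] [ 0.402 -0.188  0.039] [ 0.396 -0.355  0.03 ]
blob [414 250  18   2  29] [422. 250.] [ 0.399 -0.405  0.033] [ 0.402 -0.374  0.039] [ 0.396 -0.435  0.03 ]
blob [438 251  17   2  25] [445. 252.] [ 0.399 -0.489  0.034] [ 0.401 -0.462  0.039] [ 0.396 -0.52   0.03 ]
blob [456 252  14   2  23] [463. 252.] [ 0.398 -0.553  0.034] [ 0.401 -0.526  0.041] [ 0.396 -0.575  0.03 ]
blob [ 170  260  300   26 3132] [325. 273.] [ 0.302 -0.046  0.04 ] [0.349 0.521 0.196] [ 0.282 -0.573  0.03 ]
((547.778076171875, -287.85540771484375), (578.3931274414062, 295.52972412109375), 70.70352935791016)
```

View pics/crop0.png

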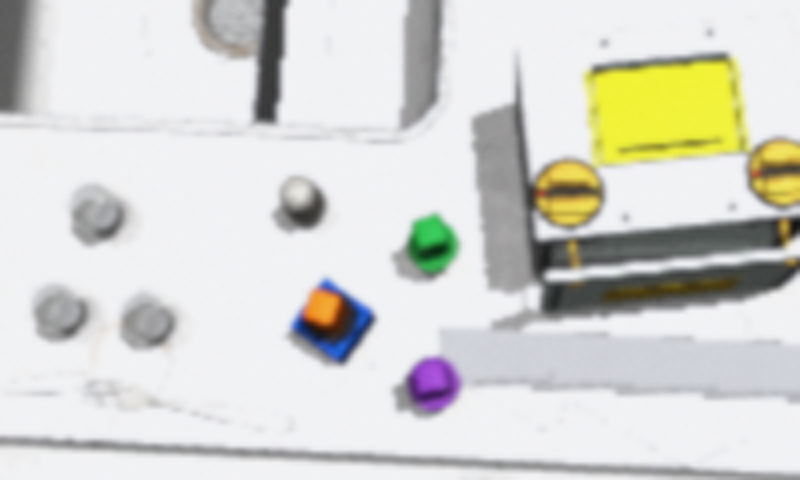

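The crop confirms it: the orange-handled driver in the blue pot is at (325,310), with green (430,243) and purple (433,385) as the look-alikes. The panel stands off in front of the caddy at around (650,265). Next I move above the driver for a close look, then on to the panel.

Request:
step_arm:
  dp:
    - [0,0,-0.01]
    - [0,0,-0.01]
    - [0,0,-0.01]
    - [0,0,-0.01]
    - [0,0,-0.01]
    - [0,0,-0.01]
    - [0,0,-0.01]
    - [0,0,-0.01]
    - [0,0,0]
  rot:
    - [0,0,0.113]
    - [0,0,0.113]
    - [0,0,0.113]
    - [0,0,0.113]
    - [0,0,0.113]
    - [0,0,0.113]
    - [0,0,0.113]
    - [0,0,0.113]
    - [0,0,0.111]
  hand: [-1,-1,-1,-1,-1,-1,-1,-1,-1]

```text
clock: 0.85
tcp_pos: [0.2382, 0.5513, 0.3087]
eef_rot: [3.14, -0.002, 1.713]
contact_force: [0.1, 0.8, 1.0]
grip_width: 0.0929
finger_force: 0.0
```

Request:
step_arm:
  dp:
    - [-0.028,0.009,0]
    - [-0.028,0.009,0]
    - [-0.028,0.009,0]
    - [-0.028,0.009,0]
    - [-0.028,0.009,0]
    - [-0.028,0.009,0]
    - [-0.028,0.009,0]
    - [-0.028,0.009,0]
    - [-0.028,0.009,0]
    - [-0.028,0.009,0]
    - [-0.028,0.009,0]
    - [-0.028,0.009,0]
    - [-0.028,0.009,0]
    - [-0.028,0.009,0]
    - [-0.028,0.009,0]
    - [-0.026,0.01,0]
    - [0,0,0]
    - [0,0,0]
  rot:
    - [0,0,0]
    - [0,0,0]
    - [0,0,0]
    - [0,0,0]
    - [0,0,0]
    - [0,0,0]
    - [0,0,0]
    - [0,0,0]
    - [0,0,0]
    - [0,0,0]
    - [0,0,0]
    - [0,0,0]
    - [0,0,0]
    - [0,0,0]
    - [0,0,0]
    - [0,0,0]
    - [0,0,0]
    - [0,0,0]
  hand: [-1,-1,-1,-1,-1,-1,-1,-1,-1,-1,-1,-1,-1,-1,-1,-1,-1,-1]

```text
clock: 2.35
tcp_pos: [0.4473, 0.13, 0.3061]
eef_rot: [-3.14, -0.0, 1.716]
contact_force: [0.3, 0.2, -0.2]
grip_width: 0.0933
finger_force: 0.0
```

```bash
cat >> h.py <<'E'
from scipy.spatial.transform import Rotation as Ro
def go(x,y,z,yaw):
    "print tool-frame shift (after turning to yaw) and the turn about tool z"
    s=manip.state();p=np.array(s['tcp_pos']);cur=Ro.from_euler('xyz',s['eef_rot'])
    tgt=Ro.from_euler('xyz',[np.pi,0,yaw])
    print('turn',(cur.inv()*tgt).as_rotvec().round(4),'shift',tgt.inv().apply(np.array([x,y,z])-p).round(4))
def st():
    s=manip.state();print({k:np.round(s[k],4).tolist() for k in('clock','tcp_pos','eef_rot','contact_force','joint_pos','grip_width','finger_force')})
E
python3 - <<'E'
from h import *
st()
p,d,i=cam('wrist'); X=pts(d,i); np.savez('/tmp/w',p=p,X=X); save('w0.png',p,1)
c=-np.array(i['R']).T@np.array(i['t']);print('cam',c,np.array(i['R'])[2])
hsv=cv2.cvtColor(p,cv2.COLOR_RGB2HSV);H,S,V=[hsv[...,k].astype(int) for k in range(3)]
m=(H<16)&(S>150)&(V>90)&(X[...,2]>0.128)&(X[...,2]<.145)
q=X[m];print(m.sum(),q.mean(0),cv2.minAreaRect(q[:,:2].astype(np.float32)*1000))
# panel face / top via top cam: profile along caddy x
z=np.load('/tmp/top.npz');X=z['X'].reshape(-1,3)
y=0.148;ax=np.array([np.cos(y),np.sin(y)]);ay=np.array([-np.sin(y),np.cos(y)]);o=np.array([.607,-.155])
u=(X[:,:2]-o)@ax;v=(X[:,:2]-o)@ay
k=(abs(v)<.08)&(X[:,2]>.185)&(X[:,2]<.205)&(abs(u)<.2)
print(np.histogram(u[k],bins=np.arange(-.15,.1,.005)))
E
```

```text
{'clock': 2.35, 'tcp_pos': [0.4473, 0.13, 0.3061], 'eef_rot': [-3.1405, -0.0, 1.7159], 'contact_force': [0.3212, 0.2414, -0.1807], 'joint_pos': [0.1726, -0.256, 1.7152, 0.0001, 1.6835, 0.0275], 'grip_width': 0.0933, 'finger_force': 0.0}
cam [0.43705716 0.1967755  0.46403599] [ 0.03423247 -0.2422794  -0.96960241]
244 [0.44743847 0.13719286 0.13468206] ((447.67254638671875, 135.34927368164062), (27.025197982788086, 27.138830184936523), 72.93831634521484)
(array([ 0,  0,  0,  0,  0, 48, 76, 16,  0,  0,  0,  0, 31, 67, 68, 68, 61,
       62, 62, 57, 61, 58, 53, 54, 48, 63, 66, 67, 65, 69, 58, 64, 65, 68,
       63, 70, 64, 63, 66, 61, 71, 35, 61, 62, 64, 59, 61, 65,  7]), array([-1.50000000e-01, -1.45000000e-01, -1.40000000e-01, -1.35000000e-01,
       -1.30000000e-01, -1.25000000e-01, -1.20000000e-01, -1.15000000e-01,
       -1.10000000e-01, -1.05000000e-01, -1.00000000e-01, -9.50000000e-02,
       -9.00000000e-02, -8.50000000e-02, -8.00000000e-02, -7.50000000e-02,
       -7.00000000e-02, -6.50000000e-02, -6.00000000e-02, -5.50000000e-02,
       -5.00000000e-02, -4.50000000e-02, -4.00000000e-02, -3.50000000e-02,
       -3.00000000e-02, -2.50000000e-02, -2.00000000e-02, -1.50000000e-02,
       -1.00000000e-02, -5.00000000e-03,  1.38777878e-16,  5.00000000e-03,
        1.00000000e-02,  1.50000000e-02,  2.00000000e-02,  2.50000000e-02,
        3.00000000e-02,  3.50000000e-02,  4.00000000e-02,  4.50000000e-02,
        5.00000000e-02,  5.50000000e-02,  6.00000000e-02,  6.50000000e-02,
        7.00000000e-02,  7.50000000e-02,  8.00000000e-02,  8.50000000e-02,
        9.00000000e-02,  9.50000000e-02]))
```

View pics/w0.png

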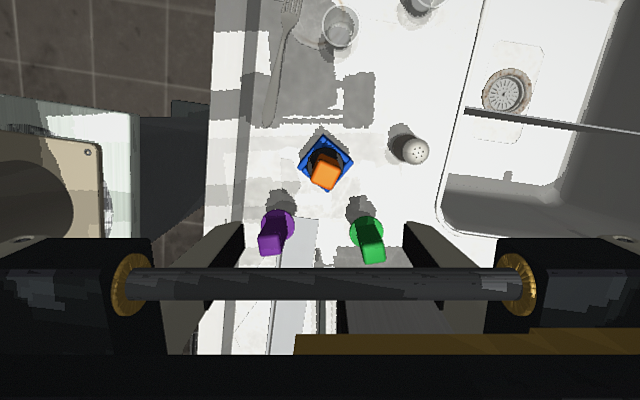

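The wrist view shows the driver's handle at (325,172) in its pot and the mill at (413,150). The panel stands off about 28 mm. Next I close the fingers and push the panel.

Request:
step_arm:
  dp:
    - [-0.0254,-0.0041,0]
    - [-0.0254,-0.0041,0]
    - [-0.0254,-0.0041,0]
    - [-0.0254,-0.0041,0]
    - [-0.0254,-0.0041,0]
    - [-0.0254,-0.0041,0]
    - [-0.0254,-0.0041,0]
    - [-0.0254,-0.0041,0]
    - [-0.0254,-0.0041,0]
    - [-0.0254,-0.0041,0]
    - [-0.0254,-0.0041,0]
    - [-0.0254,-0.0041,0]
    - [0,0,0.03]
    - [0,0,0.03]
    - [0,0,0.03]
    - [0,0,0.025]
    - [0,0,0.016]
    - [0,0,0]
    - [0,0,0]
  rot:
    - [0,0,0]
    - [0,0,0]
    - [0,0,0]
    - [0,0,0]
    - [0,0,0]
    - [0,0,0]
    - [0,0,0]
    - [0,0,0]
    - [0,0,0]
    - [0,0,0]
    - [0,0,0]
    - [0,0,0]
    - [0,0,0]
    - [0,0,0]
    - [0,0,0]
    - [0,0,0]
    - [0,0,0]
    - [0,0,0]
    - [0,0,0]
  hand: [1,1,1,1,1,1,1,1,1,1,1,1,1,1,1,1,1,1,1]
  squeeze: 20

```text
clock: 3.98
tcp_pos: [0.4431, -0.1763, 0.1751]
eef_rot: [-3.14, -0.001, 1.72]
contact_force: [0.6, -0.6, 0.7]
grip_width: 0.0003
finger_force: 0.0
```

Request:
step_arm:
  dp:
    - [0,0.005,0]
    - [0,0.005,0]
    - [0,0.005,0]
    - [0,0.005,0]
    - [0,0.004,0]
    - [0,0.004,0]
    - [0,0.004,0]
    - [0,0.004,0]
    - [0,0,0]
    - [0,0,0]
  rot:
    - [0,0,0]
    - [0,0,0]
    - [0,0,0]
    - [0,0,0]
    - [0,0,0]
    - [0,0,0]
    - [0,0,0]
    - [0,0,0]
    - [0,0,0]
    - [0,0,0]
  hand: [1,1,1,1,1,1,1,1,1,1]

```text
clock: 4.82
tcp_pos: [0.4792, -0.1722, 0.1755]
eef_rot: [-3.141, -0.0, 1.719]
contact_force: [-0.5, -0.5, 0.1]
grip_width: 0.0002
finger_force: 0.0
```

Request:
step_arm:
  dp:
    - [0,0.003,0]
    - [0,0.003,0]
    - [0,0.003,0]
    - [0,0,0]
    - [0,0,0]
  rot:
    - [0,0,0]
    - [0,0,0]
    - [0,0,0]
    - [0,0,0]
    - [0,0,0]
  hand: [1,1,1,1,1]

```text
clock: 5.23
tcp_pos: [0.4882, -0.171, 0.1757]
eef_rot: [3.141, 0.0, 1.719]
contact_force: [-0.3, -0.6, 0.0]
grip_width: 0.0002
finger_force: 0.0
```

Request:
step_arm:
  dp:
    - [0,0.002,0]
    - [0,0.002,0]
    - [0,0,0]
    - [0,0,0]
  rot:
    - [0,0,0]
    - [0,0,0]
    - [0,0,0]
    - [0,0,0]
  hand: [1,1,1,1]

```text
clock: 5.57
tcp_pos: [0.4918, -0.1705, 0.1756]
eef_rot: [-3.141, 0.0, 1.719]
contact_force: [-2.8, 0.3, 1.1]
grip_width: 0.0004
finger_force: 1.1
```

Request:
step_arm:
  dp:
    - [0,0.002,0]
    - [0,0.001,0]
    - [0,0,0]
    - [0,0,0]
  rot:
    - [0,0,0]
    - [0,0,0]
    - [0,0,0]
    - [0,0,0]
  hand: [1,1,1,1]

```text
clock: 5.9
tcp_pos: [0.4943, -0.1701, 0.1756]
eef_rot: [-3.14, -0.0, 1.719]
contact_force: [-6.8, -0.5, 2.2]
grip_width: 0.0005
finger_force: 3.0
```

Force shows the panel pressing on the seal. Next I retreat and fetch the driver.

Request:
step_arm:
  dp:
    - [0,-0.01,0]
    - [0,-0.01,0]
    - [0,-0.01,0]
    - [0,0,-0.03]
    - [0,0,-0.03]
    - [0,0,-0.03]
    - [0,0,-0.036]
    - [0,0,0]
    - [0,0,0]
    - [0,0,0]
    - [0,0,0]
    - [0,0,0]
  rot:
    - [0,0,0]
    - [0,0,0]
    - [0,0,0]
    - [0,0,0]
    - [0,0,0]
    - [0,0,0]
    - [0,0,0]
    - [0,0,0.11]
    - [0,0,0.11]
    - [0,0,0.11]
    - [0,0,0.116]
    - [0,0,0]
  hand: [1,1,1,1,1,1,1,1,1,1,1,1]

```text
clock: 6.9
tcp_pos: [0.4645, -0.1745, 0.3018]
eef_rot: [3.141, -0.0, 1.267]
contact_force: [0.3, 0.3, -0.6]
grip_width: 0.0006
finger_force: 0.0
```

Request:
step_arm:
  dp:
    - [0.024,-0.0089,0]
    - [0.024,-0.0089,0]
    - [0.024,-0.0089,0]
    - [0.024,-0.0089,0]
    - [0.024,-0.0089,0]
    - [0.024,-0.0089,0]
    - [0.024,-0.0089,0]
    - [0.024,-0.0089,0]
    - [0.024,-0.0089,0]
    - [0.024,-0.0089,0]
    - [0.024,-0.0089,0]
    - [0.024,-0.0089,0]
    - [0,0,0]
    - [0,0,0]
  rot:
    - [0,0,0]
    - [0,0,0]
    - [0,0,0]
    - [0,0,0]
    - [0,0,0]
    - [0,0,0]
    - [0,0,0]
    - [0,0,0]
    - [0,0,0]
    - [0,0,0]
    - [0,0,0]
    - [0,0,0]
    - [0,0,0]
    - [0,0,0]
  hand: [-1,-1,-1,-1,-1,-1,-1,-1,-1,-1,-1,-1,-1,-1]

```text
clock: 8.07
tcp_pos: [0.4471, 0.1329, 0.3015]
eef_rot: [3.142, 0.0, 1.279]
contact_force: [-0.4, -0.5, -0.5]
grip_width: 0.0889
finger_force: 0.0
```

Run:
```python
from h import *
st()
p,d,i=cam('wrist'); X=pts(d,i)
hsv=cv2.cvtColor(p,cv2.COLOR_RGB2HSV);H,S,V=[hsv[...,k].astype(int) for k in range(3)]
m=(H<16)&(S>150)&(V>90)&(X[...,2]>0.128)&(X[...,2]<.145)
q=X[m];print(m.sum(),q.mean(0),cv2.minAreaRect(q[:,:2].astype(np.float32)*1000))
m=(H>105)&(H<130)&(S>120)&(X[...,2]>.052)&(X[...,2]<.068)
q=X[m];print(m.sum(),q.mean(0),cv2.minAreaRect(q[:,:2].astype(np.float32)*1000))
go(.4475,.1345,.092,1.273)
p,d,i=cam('top');np.savez('/tmp/top1',p=p,d=d,X=pts(d,i))
X=pts(d,i).reshape(-1,3)
y=0.148;ax=np.array([np.cos(y),np.sin(y)]);ay=np.array([-np.sin(y),np.cos(y)]);o=np.array([.607,-.155])
u=(X[:,:2]-o)@ax;v=(X[:,:2]-o)@ay
k=(abs(v)<.1)&(X[:,2]>.185)&(X[:,2]<.205)&(u<-.08)&(u>-.15)
print(np.histogram(u[k],bins=np.arange(-.13,-.078,.003)))
```

```text
{'clock': 8.0667, 'tcp_pos': [0.4471, 0.1329, 0.3015], 'eef_rot': [3.1416, 0.0001, 1.2785], 'contact_force': [-0.3724, -0.4824, -0.5451], 'joint_pos': [0.179, -0.2553, 1.7228, -0.0001, 1.6741, 0.4712], 'grip_width': 0.0889, 'finger_force': 0.0}
278 [0.44696429 0.13665616 0.1350055 ] ((448.1224365234375, 135.57427978515625), (25.75543975830078, 26.556215286254883), 72.6073226928711)
518 [0.44935116 0.14318283 0.05983759] ((447.7681579589844, 135.37684631347656), (55.11720275878906, 54.701881408691406), 58.315338134765625)
turn [0.0001 0.0004 0.0036] shift [ 0.0024 -0.0005  0.2095]
(array([ 0,  0,  0,  0,  0,  0,  0,  1,  4, 76, 54, 39,  2,  0, 40, 54, 37]), array([-0.13 , -0.127, -0.124, -0.121, -0.118, -0.115, -0.112, -0.109,
       -0.106, -0.103, -0.1  , -0.097, -0.094, -0.091, -0.088, -0.085,
       -0.082, -0.079]))
```

Request:
step_arm:
  dp:
    - [0.0024,-0.0005,0.025]
    - [0,0,0.03]
    - [0,0,0.03]
    - [0,0,0.03]
    - [0,0,0.03]
    - [0,0,0.025]
    - [0,0,0.02]
    - [0,0,0.0195]
    - [0,0,0]
    - [0,0,0]
  rot:
    - [0,0,0]
    - [0,0,0]
    - [0,0,0]
    - [0,0,0]
    - [0,0,0]
    - [0,0,0]
    - [0,0,0]
    - [0,0,0]
    - [0,0,0]
    - [0,0,0]
  hand: [-1,-1,-1,-1,-1,-1,-1,-1,-1,-1]

```text
clock: 9.0
tcp_pos: [0.447, 0.1335, 0.0914]
eef_rot: [-3.139, 0.001, 1.272]
contact_force: [0.3, -0.1, -1.0]
grip_width: 0.093
finger_force: 0.0
```

Request:
step_arm:
  dp:
    - [0,0,0]
    - [0,0,0]
    - [0,0,0]
    - [0,0,0]
    - [0,0,0]
    - [0,0,0]
    - [0,0,0]
    - [0,0,0]
    - [0,0,0]
    - [0,0,0]
  rot:
    - [0,0,0]
    - [0,0,0]
    - [0,0,0]
    - [0,0,0]
    - [0,0,0]
    - [0,0,0]
    - [0,0,0]
    - [0,0,0]
    - [0,0,0]
    - [0,0,0]
  hand: [1,1,1,1,1,1,1,1,1,1]
  squeeze: 45

```text
clock: 9.83
tcp_pos: [0.4478, 0.1347, 0.0921]
eef_rot: [-3.141, 0.0, 1.273]
contact_force: [0.9, 0.6, -0.0]
grip_width: 0.0308
finger_force: 0.0
```

Request:
step_arm:
  dp:
    - [0,0,-0.01]
    - [0,0,-0.02]
    - [0,0,-0.03]
    - [0,0,-0.03]
    - [0,0,-0.03]
    - [0,0,-0.03]
    - [0,0,-0.03]
    - [0,0,-0.03]
    - [0,0,-0.03]
    - [0,0,0]
    - [0,0,0]
  rot:
    - [0,0,0]
    - [0,0,0]
    - [0,0,0]
    - [0,0,0]
    - [0,0,0]
    - [0,0,0]
    - [0,0,0]
    - [0,0,0]
    - [0,0,0]
    - [0,0,0]
    - [0,0,0]
  hand: [1,1,1,1,1,1,1,1,1,1,1]

```text
clock: 10.75
tcp_pos: [0.4487, 0.1348, 0.3347]
eef_rot: [3.138, -0.002, 1.273]
contact_force: [0.8, -0.5, -1.8]
grip_width: 0.0277
finger_force: 45.0
```

Run:
```python
from h import *
st()
p,d,i=cam('side'); X=pts(d,i); np.savez('/tmp/s1',p=p,X=X)
s=manip.state()['tcp_pos']
K,R,t=[np.array(i[k]) for k in('intrinsics','R','t')]
c=K@(R@(np.array(s)-[0,0,.04])+t);c=c[:2]/c[2];print(c)
a,b=int(c[0]),int(c[1]);save('s1.png',p,6,(a-50,b-45,a+50,b+45))
```

```text
{'clock': 10.75, 'tcp_pos': [0.4487, 0.1348, 0.3347], 'eef_rot': [3.1377, -0.002, 1.2728], 'contact_force': [0.7669, -0.4673, -1.765], 'joint_pos': [0.1825, -0.2519, 1.6604, -0.0, 1.7287, 0.4804], 'grip_width': 0.0277, 'finger_force': 44.9985}
[361.65333228 187.07318708]
```

View pics/s1.png

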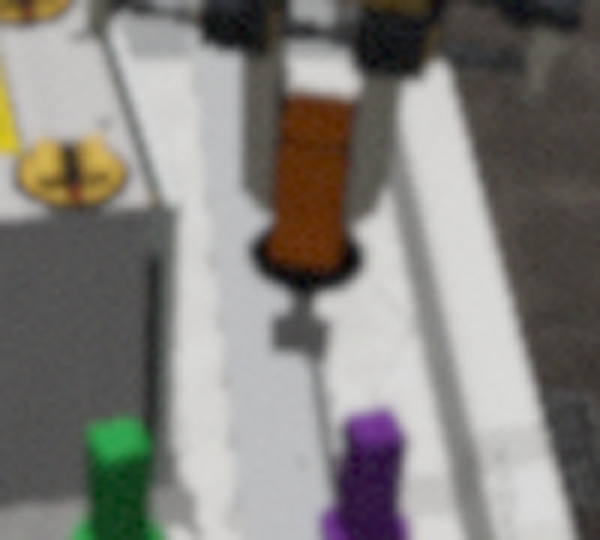

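The side crop shows the driver gripped and lifted, with its blade at (300,333) seen almost full width. The blade width therefore runs along the closing direction (tool y). I'll turn to match the slots and go above the left cam.

Request:
step_arm:
  dp:
    - [0,0,0]
    - [0,0,0]
    - [0,0,0]
    - [0,0,0]
    - [0,0,0]
    - [0,0,0]
    - [0,0,0]
    - [0,0,0]
    - [0,0,0]
    - [0,0,0]
    - [0,0,0]
    - [0,0,0]
    - [0,0,0]
    - [0,0,0]
    - [0,0,0]
    - [0,0,0]
    - [0,0,0]
    - [0,0,0]
  rot:
    - [0,0,-0.1157]
    - [0,0,-0.1157]
    - [0,0,-0.1157]
    - [0,0,-0.1157]
    - [0,0,-0.1157]
    - [0,0,-0.1157]
    - [0,0,-0.1157]
    - [0,0,-0.1157]
    - [0,0,-0.1157]
    - [0,0,-0.1157]
    - [0,0,-0.1157]
    - [0,0,-0.1157]
    - [0,0,-0.1157]
    - [0,0,-0.1157]
    - [0,0,-0.1157]
    - [0,0,-0.1157]
    - [0,0,-0.1157]
    - [0,0,0]
  hand: [1,1,1,1,1,1,1,1,1,1,1,1,1,1,1,1,1,1]
  squeeze: 60

```text
clock: 12.3
tcp_pos: [0.4469, 0.1345, 0.3299]
eef_rot: [-3.141, -0.004, -3.038]
contact_force: [-0.0, 0.2, -1.9]
grip_width: 0.0278
finger_force: 60.0
```

Request:
step_arm:
  dp:
    - [-0.0075,-0.0217,0]
    - [-0.0075,-0.0217,0]
    - [-0.0075,-0.0217,0]
    - [-0.0075,-0.0217,0]
    - [-0.0075,-0.0217,0]
    - [-0.0075,-0.0217,0]
    - [-0.0075,-0.0217,0]
    - [-0.0075,-0.0217,0]
    - [-0.0075,-0.0217,0]
    - [-0.0075,-0.0217,0]
    - [0,0,0]
    - [0,0,0]
    - [0,0,0]
  rot:
    - [0,0,0]
    - [0,0,0]
    - [0,0,0]
    - [0,0,0]
    - [0,0,0]
    - [0,0,0]
    - [0,0,0]
    - [0,0,0]
    - [0,0,0]
    - [0,0,0]
    - [0,0,0]
    - [0,0,0]
    - [0,0,0]
  hand: [1,1,1,1,1,1,1,1,1,1,1,1,1]

```text
clock: 13.38
tcp_pos: [0.5432, -0.0734, 0.331]
eef_rot: [3.141, -0.002, -3.046]
contact_force: [-0.3, 0.4, -2.0]
grip_width: 0.0277
finger_force: 60.0
```

Run:
```python
from h import *
st()
p,d,i=cam('wrist'); X=pts(d,i); np.savez('/tmp/w2',p=p,X=X,d=d,**{k:np.array(i[k]) for k in i}); save('w2.png',p,1.25)
hsv=cv2.cvtColor(p,cv2.COLOR_RGB2HSV);H,S,V=[hsv[...,k].astype(int) for k in range(3)]
m=(H>12)&(H<27)&(S>100)&(V>80)&(X[...,2]>.195)&(X[...,2]<.225)
num,l,stt,c=cv2.connectedComponentsWithStats(m.astype(np.uint8))
for k in range(1,num):
    if stt[k,4]>60:
        q=X[l==k];print(stt[k],q.mean(0).round(4),np.percentile(q[:,2],[5,50,95]).round(4),cv2.minEnclosingCircle((q[:,:2]*1000).astype(np.float32)))
for n in('top','top1'):
    z=np.load(f'/tmp/{n}.npz');p,X=z['p'],z['X'];hsv=cv2.cvtColor(p,cv2.COLOR_RGB2HSV);H,S,V=[hsv[...,k].astype(int) for k in range(3)]
    m=(abs(H-30)<5)&(S>150)&(X[...,2]>.17)&(X[...,2]<.22)
    q=X[m];print('flap',m.sum(),cv2.minAreaRect((q[:,:2]*1000).astype(np.float32)),np.median(q[:,2]))
    m=(H>12)&(H<27)&(S>100)&(V>80)&(X[...,2]>.195)&(X[...,2]<.225)
    num,l,stt,c=cv2.connectedComponentsWithStats(m.astype(np.uint8))
    for k in range(1,num):
        if stt[k,4]>60:
            q=X[l==k];print(stt[k],q.mean(0).round(4),cv2.minEnclosingCircle((q[:,:2]*1000).astype(np.float32)))
z=np.load('/tmp/s1.npz');X=z['X']
print('sideblade',X[185:206,361].round(4).tolist())
```

```text
{'clock': 13.3833, 'tcp_pos': [0.5432, -0.0734, 0.331], 'eef_rot': [3.1406, -0.0019, -3.0459], 'contact_force': [-0.3307, 0.3687, -1.9714], 'joint_pos': [-0.2282, -0.0275, 1.4633, 0.0004, 1.7079, -1.8947], 'grip_width': 0.0277, 'finger_force': 59.9985}
[298 163  53  32 757] [ 0.5282 -0.0732  0.2084] [0.2029 0.205  0.2146] ((540.881591796875, -72.56305694580078), 25.987560272216797)
[ 112  172   56   53 1779] [ 0.5673 -0.2488  0.2091] [0.2027 0.211  0.2147] ((569.9044189453125, -251.94483947753906), 28.353469848632812)
[211 212  76   5 121] [ 0.5767 -0.1441  0.198 ] [0.1964 0.1981 0.1994] ((577.2822265625, -145.74851989746094), 37.85715103149414)
[224 220  50   4  62] [ 0.5853 -0.1484  0.1989] [0.1979 0.199  0.2   ] ((584.580322265625, -145.3611602783203), 24.763429641723633)
[224 225  51  13  93] [ 0.5906 -0.1395  0.1997] [0.1981 0.1998 0.2012] ((589.550048828125, -144.60678100585938), 25.827123641967773)
flap 855 ((598.7567138671875, -164.42950439453125), (127.18961334228516, 212.4396209716797), 7.019894599914551) 0.20008204045345893
[383 185  16  16 160] [ 0.5703 -0.2518  0.2075] (
[... 374 characters left out ...]
19317626953), 27.666126251220703)
[328 190  17  16 175] [ 0.5439 -0.0733  0.2083] ((545.022705078125, -72.96565246582031), 28.025514602661133)
sideblade [[0.4519, 0.1484, 0.3094], [0.4519, 0.1497, 0.3073], [0.4517, 0.1496, 0.3041], [0.4525, 0.1568, 0.3066], [0.4524, 0.1572, 0.3039], [0.4526, 0.1604, 0.3033], [0.4498, 0.1416, 0.2856], [0.4496, 0.1419, 0.2827], [0.4493, 0.1412, 0.2789], [0.4492, 0.1417, 0.2761], [0.4488, 0.1407, 0.2722], [0.4489, 0.1422, 0.2702], [0.4479, 0.1372, 0.2629], [0.448, 0.1391, 0.2611], [0.4475, 0.137, 0.2562], [0.4475, 0.1384, 0.2541], [0.4472, 0.1381, 0.2505], [0.4046, -0.1544, 0.0052], [0.4047, -0.1514, 0.003], [0.4055, -0.1443, 0.0043], [0.4054, -0.1428, 0.0008]]
```

View pics/w2.png

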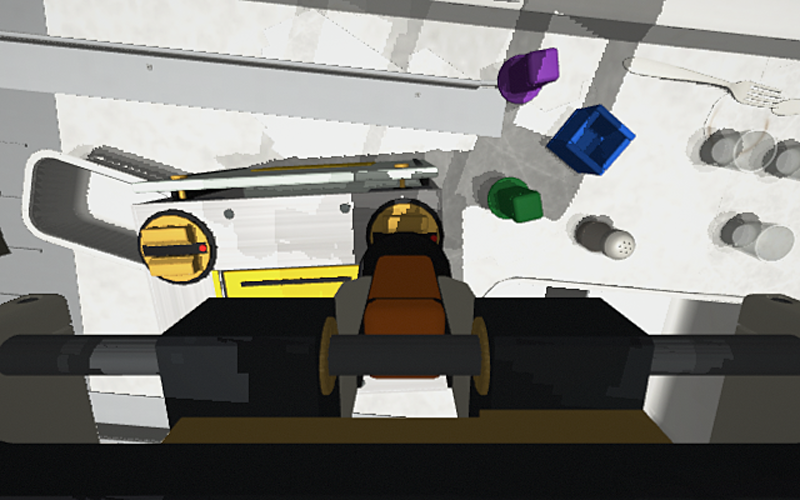

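The wrist view shows the driver over the left cam (403,230), the right cam at (176,247), the panel close to the box, and the empty holder at (592,140). Now I lower into the slot.

Request:
step_arm:
  dp:
    - [-0.0018,0,0.01]
    - [0,0,0.01]
    - [0,0,0.008]
    - [0,0,0.004]
    - [0,0,0.003]
    - [0,0,0.003]
    - [0,0,0]
    - [0,0,0]
  rot:
    - [0,0,0]
    - [0,0,0]
    - [0,0,0]
    - [0,0,0]
    - [0,0,0]
    - [0,0,0]
    - [0,0,0]
    - [0,0,0]
  hand: [1,1,1,1,1,1,1,1]

```text
clock: 14.1
tcp_pos: [0.5456, -0.0738, 0.2943]
eef_rot: [-3.142, 0.0, -3.044]
contact_force: [-0.0, -0.4, -0.2]
grip_width: 0.0273
finger_force: 60.0
```

Request:
step_arm:
  dp:
    - [0,0,0.002]
    - [0,0,0.002]
    - [0,0,0]
    - [0,0,0]
  rot:
    - [0,0,0]
    - [0,0,0]
    - [0,0,0]
    - [0,0,0]
  hand: [1,1,1,1]

```text
clock: 14.43
tcp_pos: [0.5455, -0.0738, 0.2901]
eef_rot: [3.142, -0.0, -3.044]
contact_force: [-0.0, -0.1, -2.2]
grip_width: 0.0275
finger_force: 60.0
```

Request:
step_arm:
  dp:
    - [0,0,0.001]
    - [0,0,0]
    - [0,0,0]
    - [0,0,0]
    - [0,0,0]
    - [0,0,0]
    - [0,0,0]
    - [0,0,0]
    - [0,0,0]
    - [0,0,0]
    - [0,0,0]
    - [0,0,0]
    - [0,0,0]
    - [0,0,0]
    - [0,0,0]
    - [0,0,0]
  rot:
    - [0,0,0]
    - [0,0,0.1]
    - [0,0,0.1]
    - [0,0,0.1]
    - [0,0,0.1]
    - [0,0,0.1]
    - [0,0,0.1]
    - [0,0,0.1]
    - [0,0,0.1]
    - [0,0,0.1]
    - [0,0,0.1]
    - [0,0,0.1]
    - [0,0,0.1]
    - [0,0,0.1]
    - [0,0,0]
    - [0,0,0]
  hand: [1,1,1,1,1,1,1,1,1,1,1,1,1,1,1,1]

```text
clock: 15.77
tcp_pos: [0.5452, -0.0735, 0.2889]
eef_rot: [-3.141, -0.001, 1.943]
contact_force: [-2.3, 0.2, -1.6]
grip_width: 0.0279
finger_force: 60.0
```

Run:
```python
from h import *
st();print(manip.state()['torque'])
```

```text
{'clock': 15.7667, 'tcp_pos': [0.5452, -0.0735, 0.2889], 'eef_rot': [-3.1408, -0.0009, 1.9429], 'contact_force': [-2.3065, 0.1522, -1.5801], 'joint_pos': [-0.2274, -0.0216, 1.5332, 0.0003, 1.6311, -0.5995], 'grip_width': 0.0279, 'finger_force': 59.999}
[0.30171673 0.70042972 0.02878589]
```

Request:
step_arm:
  dp:
    - [0,0,0]
    - [0,0,0]
    - [0,0,0]
  rot:
    - [0,0,0.08]
    - [0,0,0.07]
    - [0,0,0]
  hand: [1,1,1]

```text
clock: 16.02
tcp_pos: [0.5452, -0.0734, 0.2888]
eef_rot: [-3.141, -0.001, 1.79]
contact_force: [-4.0, 2.0, -1.0]
grip_width: 0.028
finger_force: 60.0
```

Run:
```python
from h import *
st();print(manip.state()['torque'])
```

```text
{'clock': 16.0167, 'tcp_pos': [0.5452, -0.0734, 0.2888], 'eef_rot': [-3.1407, -0.0009, 1.79], 'contact_force': [-3.9738, 1.9618, -1.0017], 'joint_pos': [-0.2273, -0.0215, 1.5332, 0.0005, 1.6311, -0.4464], 'grip_width': 0.028, 'finger_force': 59.9997}
[0.49011404 0.88600889 0.01420899]
```

Request:
step_arm:
  dp:
    - [0,0,0]
    - [0,0,0]
    - [0,0,0]
  rot:
    - [0,0,0.06]
    - [0,0,0.06]
    - [0,0,0]
  hand: [1,1,1]

```text
clock: 16.27
tcp_pos: [0.5452, -0.0734, 0.2889]
eef_rot: [-3.141, -0.001, 1.672]
contact_force: [-4.2, 2.6, -1.1]
grip_width: 0.0273
finger_force: 60.0
```

Run:
```python
from h import *
st();print(manip.state()['torque'])
```

```text
{'clock': 16.2667, 'tcp_pos': [0.5452, -0.0734, 0.2889], 'eef_rot': [-3.1406, -0.0007, 1.6716], 'contact_force': [-4.245, 2.581, -1.1203], 'joint_pos': [-0.2274, -0.0215, 1.5332, 0.0004, 1.631, -0.3281], 'grip_width': 0.0273, 'finger_force': 59.9996}
[0.58031643 1.05592458 0.09411902]
```

Request:
step_arm:
  dp:
    - [0,0,0]
    - [0,0,0]
    - [0,0,0]
  rot:
    - [0,0,0.05]
    - [0,0,0.05]
    - [0,0,0]
  hand: [1,1,1]

```text
clock: 16.52
tcp_pos: [0.5452, -0.0734, 0.2889]
eef_rot: [-3.141, -0.001, 1.573]
contact_force: [-4.5, 2.9, -2.7]
grip_width: 0.028
finger_force: 60.0
```

Run:
```python
from h import *
st();print(manip.state()['torque'])
```

```text
{'clock': 16.5167, 'tcp_pos': [0.5452, -0.0734, 0.2889], 'eef_rot': [-3.1405, -0.0006, 1.5728], 'contact_force': [-4.5155, 2.9139, -2.7297], 'joint_pos': [-0.2273, -0.0215, 1.5332, 0.0003, 1.6311, -0.2292], 'grip_width': 0.028, 'finger_force': 60.007}
[0.58807157 1.26001984 0.21177413]
```

Request:
step_arm:
  dp:
    - [0,0,0]
    - [0,0,-0.008]
    - [0,0,-0.01]
    - [0,0,-0.015]
    - [0,0,-0.02]
    - [0,0,0]
  rot:
    - [0,0,-0.1]
    - [0,0,0]
    - [0,0,0]
    - [0,0,0]
    - [0,0,0]
    - [0,0,0]
  hand: [1,1,1,1,1,1]

```text
clock: 17.02
tcp_pos: [0.5475, -0.0744, 0.3482]
eef_rot: [3.133, 0.003, 1.669]
contact_force: [0.7, 0.5, 0.1]
grip_width: 0.0279
finger_force: 60.0
```

Run:
```python
from h import *
st()
p,d,i=cam('wrist'); X=pts(d,i);save('w3.png',p,1.25)
```

```text
{'clock': 17.0167, 'tcp_pos': [0.5475, -0.0744, 0.3482], 'eef_rot': [3.1333, 0.003, 1.669], 'contact_force': [0.7078, 0.5261, 0.1159], 'joint_pos': [-0.2277, -0.0247, 1.4298, -0.0002, 1.7276, -0.3259], 'grip_width': 0.0279, 'finger_force': 59.9984}
```

View pics/w3.png

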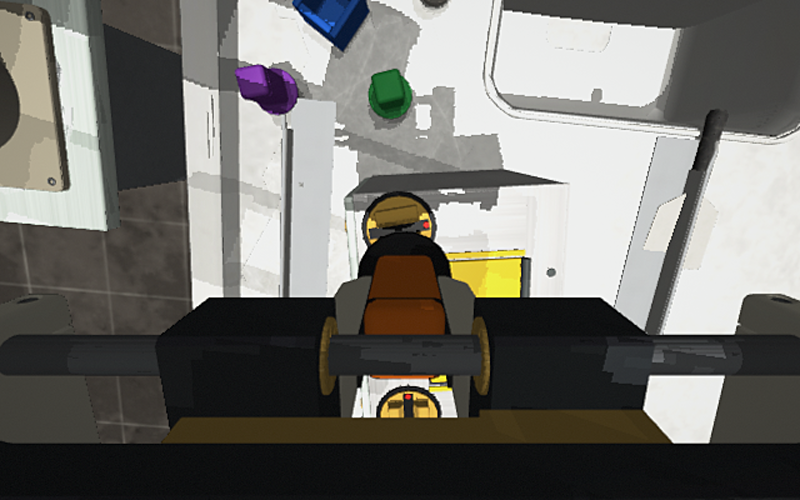

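The wrist view shows the left cam (400,225) with its slot across the picture, along the caddy's x: it is at its stop. Now the right cam.

Request:
step_arm:
  dp:
    - [0,0,0]
    - [0,0,0]
    - [0,0,0]
    - [0,0,0]
    - [0,0,0]
    - [0,0,0]
    - [0,0,0]
    - [0,0,0]
    - [0,0,0]
    - [0,0,0]
    - [0,0,0]
    - [0,0,0]
    - [0,0,0]
    - [0,0,0]
    - [0,0,0]
  rot:
    - [0,0,-0.112]
    - [0,0,-0.112]
    - [0,0,-0.112]
    - [0,0,-0.112]
    - [0,0,-0.112]
    - [0,0,-0.112]
    - [0,0,-0.112]
    - [0,0,-0.112]
    - [0,0,-0.112]
    - [0,0,-0.112]
    - [0,0,-0.112]
    - [0,0,-0.112]
    - [0,0,-0.112]
    - [0,0,-0.112]
    - [0,0,0]
  hand: [1,1,1,1,1,1,1,1,1,1,1,1,1,1,1]

```text
clock: 18.32
tcp_pos: [0.5455, -0.0739, 0.3413]
eef_rot: [-3.142, -0.0, -3.041]
contact_force: [-0.4, 0.8, -1.3]
grip_width: 0.0277
finger_force: 60.0
```

Request:
step_arm:
  dp:
    - [-0.0006,-0.0179,0]
    - [-0.0006,-0.0179,0]
    - [-0.0006,-0.0179,0]
    - [-0.0006,-0.0179,0]
    - [-0.0006,-0.0179,0]
    - [-0.0006,-0.0179,0]
    - [-0.0006,-0.0179,0]
    - [-0.0006,-0.0179,0]
    - [-0.0006,-0.0179,0]
    - [-0.0006,-0.0179,0]
    - [0,0,0]
    - [0,0,0]
    - [0,0,0]
  rot:
    - [0,0,0]
    - [0,0,0]
    - [0,0,0]
    - [0,0,0]
    - [0,0,0]
    - [0,0,0]
    - [0,0,0]
    - [0,0,0]
    - [0,0,0]
    - [0,0,0]
    - [0,0,0]
    - [0,0,0]
    - [0,0,0]
  hand: [1,1,1,1,1,1,1,1,1,1,1,1,1]

```text
clock: 19.4
tcp_pos: [0.5686, -0.251, 0.3417]
eef_rot: [3.141, -0.0, -3.048]
contact_force: [-0.7, 0.5, -1.4]
grip_width: 0.0277
finger_force: 60.0
```

Run:
```python
from h import *
st();go(.5712,-.2522,.288,3.239)
p,d,i=cam('side');X=pts(d,i);np.savez('/tmp/s2',p=p,X=X)
K,R,t=[np.array(i[k]) for k in('intrinsics','R','t')]
c=K@(R@(np.array(manip.state()['tcp_pos'])-[0,0,.07])+t);c=c[:2]/c[2];a,b=c.astype(int);save('s2.png',p,8,(a-40,b-35,a+40,b+30))
```

```text
{'clock': 19.4, 'tcp_pos': [0.5686, -0.251, 0.3417], 'eef_rot': [3.141, -0.0004, -3.0477], 'contact_force': [-0.6686, 0.5152, -1.3636], 'joint_pos': [-0.4983, 0.1733, 1.2338, 0.0003, 1.7352, -2.1629], 'grip_width': 0.0277, 'finger_force': 59.9985}
turn [ 0.0006 -0.0004 -0.0036] shift [-0.0024 -0.0015  0.0537]
```

View pics/s2.png

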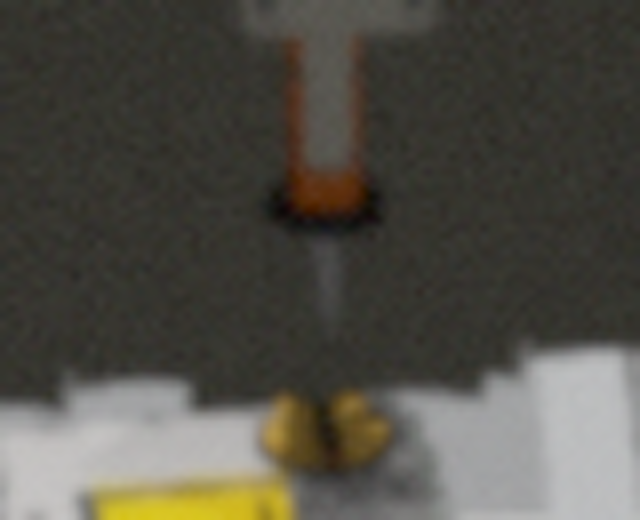

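The side crop shows the upright driver, blade edge-on, directly above the right cam's slot at (325,430). Now I lower it and turn.

Request:
step_arm:
  dp:
    - [-0.0024,-0.0015,0.01]
    - [0,0,0.012]
    - [0,0,0.012]
    - [0,0,0.006]
    - [0,0,0.004]
    - [0,0,0.004]
    - [0,0,0.003]
    - [0,0,0.002]
    - [0,0,0]
    - [0,0,0]
  rot:
    - [0,0,0]
    - [0,0,0]
    - [0,0,0]
    - [0,0,0]
    - [0,0,0]
    - [0,0,0]
    - [0,0,0]
    - [0,0,0]
    - [0,0,0]
    - [0,0,0]
  hand: [1,1,1,1,1,1,1,1,1,1]

```text
clock: 20.28
tcp_pos: [0.5713, -0.2527, 0.2895]
eef_rot: [-3.141, 0.0, -3.046]
contact_force: [-0.4, -0.5, -0.3]
grip_width: 0.0275
finger_force: 60.0
```

Request:
step_arm:
  dp:
    - [0,0,0]
    - [0,0,0]
    - [0,0,0]
    - [0,0,0]
    - [0,0,0]
    - [0,0,0]
    - [0,0,0]
    - [0,0,0]
    - [0,0,0]
    - [0,0,0]
    - [0,0,0]
    - [0,0,0]
    - [0,0,0]
    - [0,0,0]
    - [0,0,0]
    - [0,0,0]
  rot:
    - [0,0,0.1]
    - [0,0,0.1]
    - [0,0,0.1]
    - [0,0,0.1]
    - [0,0,0.1]
    - [0,0,0.1]
    - [0,0,0.1]
    - [0,0,0.1]
    - [0,0,0.1]
    - [0,0,0.1]
    - [0,0,0.1]
    - [0,0,0.1]
    - [0,0,0.1]
    - [0,0,0.1]
    - [0,0,0.05]
    - [0,0,0]
  hand: [1,1,1,1,1,1,1,1,1,1,1,1,1,1,1,1]

```text
clock: 21.62
tcp_pos: [0.5703, -0.2521, 0.2894]
eef_rot: [-3.14, -0.002, 1.784]
contact_force: [-3.8, 3.1, -1.0]
grip_width: 0.0276
finger_force: 60.0
```

Run:
```python
from h import *
st();print(manip.state()['torque'])
```

```text
{'clock': 21.6167, 'tcp_pos': [0.5703, -0.2521, 0.2894], 'eef_rot': [-3.1398, -0.0015, 1.7841], 'contact_force': [-3.8061, 3.0749, -0.9996], 'joint_pos': [-0.4985, 0.1796, 1.3206, 0.0, 1.6437, -0.7117], 'grip_width': 0.0276, 'finger_force': 59.9999}
[0.63196582 1.10158101 0.01868239]
```

Request:
step_arm:
  dp:
    - [0,0,0]
    - [0,0,0]
    - [0,0,0]
    - [0,0,0]
  rot:
    - [0,0,0.06]
    - [0,0,0.06]
    - [0,0,0.07]
    - [0,0,0]
  hand: [1,1,1,1]

```text
clock: 21.95
tcp_pos: [0.5703, -0.2519, 0.2893]
eef_rot: [-3.139, -0.001, 1.593]
contact_force: [-4.0, 3.0, -0.8]
grip_width: 0.0276
finger_force: 60.0
```

Run:
```python
from h import *
st();print(manip.state()['torque'])
```

```text
{'clock': 21.95, 'tcp_pos': [0.5703, -0.2519, 0.2893], 'eef_rot': [-3.1395, -0.0014, 1.5934], 'contact_force': [-3.9689, 3.0484, -0.8285], 'joint_pos': [-0.4983, 0.1797, 1.3206, 0.0001, 1.6438, -0.5209], 'grip_width': 0.0276, 'finger_force': 60.0015}
[0.69082058 1.26792452 0.08388004]
```

Request:
step_arm:
  dp:
    - [0,0,0]
    - [0,0,0]
  rot:
    - [0,0,0.03]
    - [0,0,0]
  hand: [1,1]

```text
clock: 22.12
tcp_pos: [0.5703, -0.2519, 0.2893]
eef_rot: [-3.139, -0.001, 1.566]
contact_force: [-5.2, 3.2, 0.6]
grip_width: 0.0275
finger_force: 60.0
```

Run:
```python
from h import *
st();print(manip.state()['torque'])
```

```text
{'clock': 22.1167, 'tcp_pos': [0.5703, -0.2519, 0.2893], 'eef_rot': [-3.1394, -0.0014, 1.5663], 'contact_force': [-5.2272, 3.1903, 0.601], 'joint_pos': [-0.4982, 0.1796, 1.3207, 0.0001, 1.6439, -0.4937], 'grip_width': 0.0275, 'finger_force': 60.0091}
[0.70565918 1.39658386 0.13642754]
```

Request:
step_arm:
  dp:
    - [0,0,0]
    - [0,0,-0.008]
    - [0,0,-0.01]
    - [0,0,-0.015]
    - [0,0,-0.02]
    - [0,0,-0.02]
    - [0,0,0]
  rot:
    - [0,0,-0.1]
    - [0,0,0]
    - [0,0,0]
    - [0,0,0]
    - [0,0,0]
    - [0,0,0]
    - [0,0,0]
  hand: [1,1,1,1,1,1,1]

```text
clock: 22.7
tcp_pos: [0.5727, -0.2535, 0.3691]
eef_rot: [3.134, 0.005, 1.665]
contact_force: [0.5, -0.1, 0.6]
grip_width: 0.028
finger_force: 60.0
```

Request:
step_arm:
  dp:
    - [0.02,0,-0.005]
    - [0.02,0,0]
    - [0.02,0,0]
    - [0.02,0,0]
    - [0.02,0,0]
    - [0.02,0,0]
    - [0.02,0,0]
    - [0.02,0,0]
    - [0.02,0,0]
    - [0.02,0,0]
    - [0,0,0]
    - [0,0,0]
  rot:
    - [0,0,0]
    - [0,0,0]
    - [0,0,0]
    - [0,0,0]
    - [0,0,0]
    - [0,0,0]
    - [0,0,0]
    - [0,0,0]
    - [0,0,0]
    - [0,0,0]
    - [0,0,0]
    - [0,0,0]
  hand: [1,1,1,1,1,1,1,1,1,1,1,1]

```text
clock: 23.7
tcp_pos: [0.552, -0.0528, 0.3673]
eef_rot: [3.141, 0.0, 1.668]
contact_force: [0.0, -0.4, -0.1]
grip_width: 0.0276
finger_force: 60.0
```

Run:
```python
from h import *
st()
p,d,i=cam('top');X=pts(d,i);np.savez('/tmp/top2',p=p,X=X)
save('t2.png',p,6,(315,150,445,240))
y=0.145;ax=np.array([np.cos(y),np.sin(y)]);ay=np.array([-np.sin(y),np.cos(y)]);o=np.array([.607,-.155])
X=X.reshape(-1,3);u=(X[:,:2]-o)@ax;v=(X[:,:2]-o)@ay
k=(abs(v)<.1)&(X[:,2]>.185)&(X[:,2]<.205)&(u<-.08)&(u>-.15)
print(np.histogram(u[k],bins=np.arange(-.112,-.078,.003)))
```

```text
{'clock': 23.7, 'tcp_pos': [0.552, -0.0528, 0.3673], 'eef_rot': [3.1408, 0.0005, 1.6681], 'contact_force': [0.049, -0.4296, -0.145], 'joint_pos': [-0.1878, -0.0076, 1.3783, -0.0002, 1.77, -0.2851], 'grip_width': 0.0276, 'finger_force': 59.9984}
(array([ 0,  0,  0,  0,  0, 20, 54, 38, 48, 40, 24]), array([-0.112, -0.109, -0.106, -0.103, -0.1  , -0.097, -0.094, -0.091,
       -0.088, -0.085, -0.082, -0.079]))
```

View pics/t2.png

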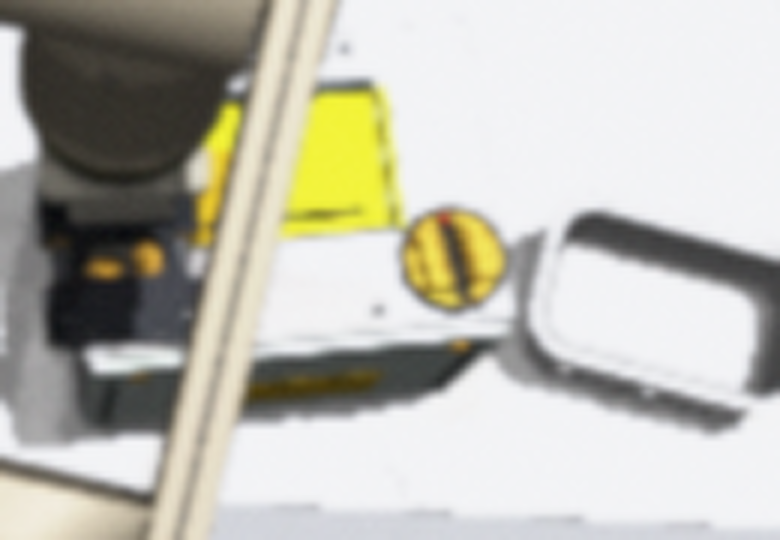

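The panel is flush (front face measured at -96 mm) and the right cam (455,258) has its slot at the stop. Next I return the driver to the holder.

Request:
step_arm:
  dp:
    - [0,0,0]
    - [0,0,0]
    - [0,0,0]
    - [0,0,0]
    - [0.0186,-0.0193,0]
    - [0.0186,-0.0193,0]
    - [0.0186,-0.0193,0]
    - [0.0186,-0.0193,0]
    - [0.0186,-0.0193,0]
    - [0.0186,-0.0193,0]
    - [0.0186,-0.0193,0]
    - [0.0186,-0.0193,0]
    - [0,0,0]
    - [0,0,0]
    - [0,0,0.03]
    - [0,0,0.03]
    - [0,0,0.03]
    - [0,0,0]
    - [0,0,0]
  rot:
    - [0,0,0.1]
    - [0,0,0.1]
    - [0,0,0.1]
    - [0,0,0.095]
    - [0,0,0]
    - [0,0,0]
    - [0,0,0]
    - [0,0,0]
    - [0,0,0]
    - [0,0,0]
    - [0,0,0]
    - [0,0,0]
    - [0,0,0]
    - [0,0,0]
    - [0,0,0]
    - [0,0,0]
    - [0,0,0]
    - [0,0,0]
    - [0,0,0]
  hand: [1,1,1,1,1,1,1,1,1,1,1,1,1,1,1,1,1,1,1]

```text
clock: 25.33
tcp_pos: [0.4474, 0.1326, 0.2758]
eef_rot: [-3.138, 0.002, 1.271]
contact_force: [0.2, -0.8, -0.7]
grip_width: 0.028
finger_force: 60.0
```

Run:
```python
from h import *
st();go(.4478,.135,.094,1.273)
p,d,i=cam('side');X=pts(d,i)
K,R,t=[np.array(i[k]) for k in('intrinsics','R','t')]
c=K@(R@(np.array(manip.state()['tcp_pos'])-[0,0,.09])+t);c=c[:2]/c[2];a,b=c.astype(int);save('s3.png',p,6,(a-50,b-45,a+50,b+50))
```

```text
{'clock': 25.3333, 'tcp_pos': [0.4474, 0.1326, 0.2758], 'eef_rot': [-3.1383, 0.0022, 1.2708], 'contact_force': [0.1832, -0.841, -0.6699], 'joint_pos': [0.1786, -0.2481, 1.7631, -0.0004, 1.6305, 0.4786], 'grip_width': 0.028, 'finger_force': 59.9985}
turn [-0.0033  0.0022 -0.0023] shift [ 0.0024 -0.0003  0.1818]
```

View pics/s3.png

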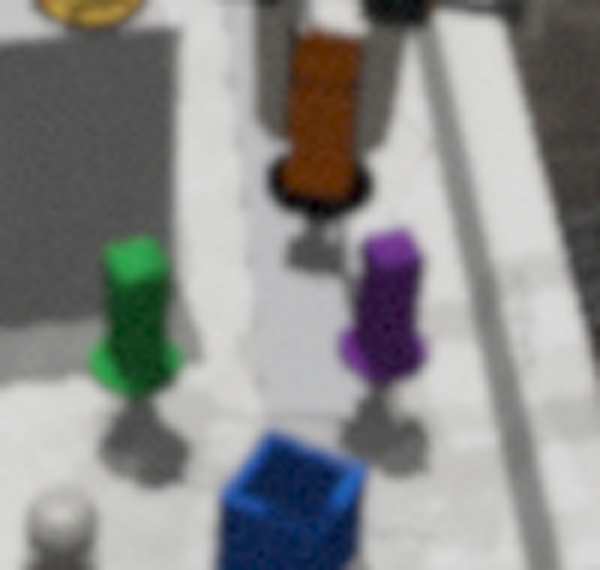

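The side crop shows the driver upright at (320,200) above the empty holder (295,480). I'll lower and release it.

Request:
step_arm:
  dp:
    - [0.0024,0,0.02]
    - [0,0,0.025]
    - [0,0,0.025]
    - [0,0,0.02]
    - [0,0,0.02]
    - [0,0,0.02]
    - [0,0,0.02]
    - [0,0,0.015]
    - [0,0,0.008]
    - [0,0,0.006]
    - [0,0,0]
    - [0,0,0]
  rot:
    - [0,0,0]
    - [0,0,0]
    - [0,0,0]
    - [0,0,0]
    - [0,0,0]
    - [0,0,0]
    - [0,0,0]
    - [0,0,0]
    - [0,0,0]
    - [0,0,0]
    - [0,0,0]
    - [0,0,0]
  hand: [1,1,1,1,1,1,1,1,1,1,1,1]

```text
clock: 26.38
tcp_pos: [0.4499, 0.1364, 0.0996]
eef_rot: [3.14, -0.001, 1.272]
contact_force: [-0.3, -1.0, -1.3]
grip_width: 0.0278
finger_force: 60.0
```

Request:
step_arm:
  dp:
    - [0,0,0.002]
    - [0,0,0.001]
    - [0,0,0]
  rot:
    - [0,0,0]
    - [0,0,0]
    - [0,0,0]
  hand: [1,1,1]

```text
clock: 26.63
tcp_pos: [0.4491, 0.1364, 0.0956]
eef_rot: [3.141, -0.0, 1.273]
contact_force: [-0.1, -0.6, -1.4]
grip_width: 0.0277
finger_force: 60.0
```

Request:
step_arm:
  dp:
    - [0,0,0.001]
    - [0,0,0]
    - [0,0,0]
    - [0,0,0]
    - [0,0,0]
    - [0,0,0]
    - [0,0,-0.01]
    - [0,0,-0.025]
    - [0,0,-0.03]
    - [0,0,-0.03]
    - [0,0,-0.03]
    - [0,0,-0.03]
    - [0,0,-0.03]
    - [0,0,-0.03]
    - [0,0,-0.02]
    - [0,0,0]
  rot:
    - [0,0,0]
    - [0,0,0]
    - [0,0,0]
    - [0,0,0]
    - [0,0,0]
    - [0,0,0]
    - [0,0,0]
    - [0,0,0]
    - [0,0,0]
    - [0,0,0]
    - [0,0,0]
    - [0,0,0]
    - [0,0,0]
    - [0,0,0]
    - [0,0,0]
    - [0,0,0]
  hand: [1,-1,-1,-1,-1,-1,-1,-1,-1,-1,-1,-1,-1,-1,-1,-1]

```text
clock: 27.97
tcp_pos: [0.4504, 0.1367, 0.3357]
eef_rot: [3.134, -0.004, 1.273]
contact_force: [0.5, 1.0, -0.1]
grip_width: 0.0932
finger_force: 0.0
```

Request:
step_arm:
  dp:
    - [0,0,0]
    - [0,0,0]
    - [0,0,0]
    - [0.0268,0.0063,0]
    - [0.0268,0.0063,0]
    - [0.0268,0.0063,0]
    - [0.0268,0.0063,0]
    - [0.0268,0.0063,0]
    - [0,0,0]
    - [0,0,0]
    - [0,0,0]
  rot:
    - [0,0,-0.1]
    - [0,0,-0.1]
    - [0,0,-0.1]
    - [0,0,0]
    - [0,0,0]
    - [0,0,0]
    - [0,0,0]
    - [0,0,0]
    - [0,0,0]
    - [0,0,0]
    - [0,0,0]
  hand: [-1,-1,-1,-1,-1,-1,-1,-1,-1,-1,-1]

```text
clock: 28.88
tcp_pos: [0.4796, 0.2701, 0.3288]
eef_rot: [-3.141, 0.001, 1.573]
contact_force: [0.4, -0.1, 0.2]
grip_width: 0.0931
finger_force: 0.0
```

```bash
cat >> h.py <<'E'
def blobs(n,zmin=.03,zmax=.12,box=(.38,.62,.2,.5)):
    p,d,i=cam(n);X=pts(d,i)
    m=(X[...,2]>zmin)&(X[...,2]<zmax)&(X[...,0]>box[0])&(X[...,0]<box[1])&(X[...,1]>box[2])&(X[...,1]<box[3])
    num,l,s,c=cv2.connectedComponentsWithStats(m.astype(np.uint8))
    for k in range(1,num):
        if s[k,4]>40:
            q=X[l==k];r=q[q[:,2]>np.percentile(q[:,2],90)-.012]
            print(n,c[k].round(),'mean',q.mean(0).round(3),'rim',cv2.minEnclosingCircle((r[:,:2]*1000).astype(np.float32)),'ztop',np.percentile(q[:,2],[50,98]).round(3))
    return p
E
python3 - <<'E'
from h import *
st()
p=blobs('wrist');save('w4.png',p,1.25)
p=blobs('top')
p,d,i=cam('side');save('s4.png',p,5,(300,190,400,290))
E
```

```text
{'clock': 28.8833, 'tcp_pos': [0.4796, 0.2701, 0.3288], 'eef_rot': [-3.1408, 0.0007, 1.5732], 'contact_force': [0.3864, -0.0554, 0.2108], 'joint_pos': [0.42, -0.0224, 1.4622, -0.0003, 1.7027, 0.4176], 'grip_width': 0.0931, 'finger_force': 0.0}
wrist [299.  74.] mean [0.445 0.394 0.051] rim ((447.7430114746094, 389.2458801269531), 23.896068572998047) ztop [0.054 0.062]
wrist [374.  95.] mean [0.549 0.367 0.051] rim ((543.2824096679688, 364.2912902832031), 23.95011329650879) ztop [0.055 0.062]
wrist [296. 141.] mean [0.439 0.304 0.051] rim ((442.28802490234375, 306.1915283203125), 23.913471221923828) ztop [0.054 0.062]
```

View pics/w4.png

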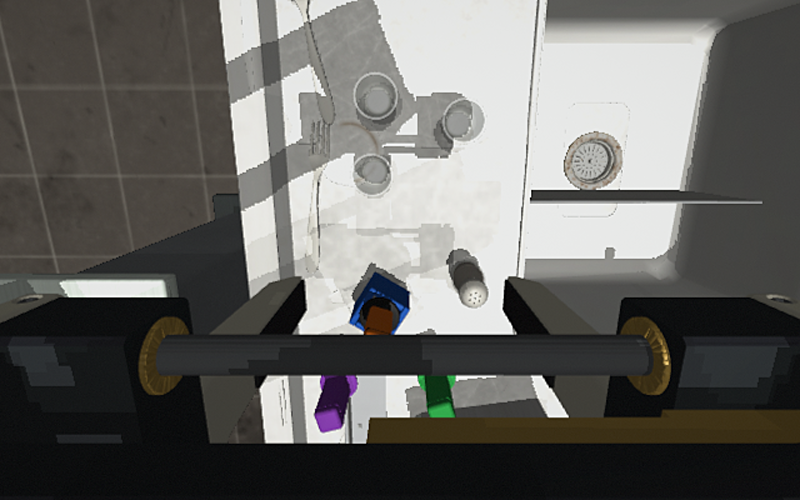

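The wrist view shows the three glasses upright at (375,97), (462,120) and (372,173), and the driver back in its pot (380,315). I'll take the one at (0.543, 0.364) first.

Request:
step_arm:
  dp:
    - [0.0236,0.0159,0]
    - [0.0236,0.0159,0]
    - [0.0236,0.0159,0]
    - [0.0236,0.0159,0]
    - [0,0,0.03]
    - [0,0,0.03]
    - [0,0,0.03]
    - [0,0,0.03]
    - [0,0,0.03]
    - [0,0,0.03]
    - [0,0,0.03]
    - [0,0,0.02]
    - [0,0,0.01]
    - [0,0,0]
  rot:
    - [0,0,0]
    - [0,0,0]
    - [0,0,0]
    - [0,0,0]
    - [0,0,0]
    - [0,0,0]
    - [0,0,0]
    - [0,0,0]
    - [0,0,0]
    - [0,0,0]
    - [0,0,0]
    - [0,0,0]
    - [0,0,0]
    - [0,0,0]
  hand: [-0.7,-0.7,-0.7,-0.7,-0.7,-0.7,-0.7,-0.7,-0.7,-0.7,-0.7,-0.7,-0.7,-0.7]

```text
clock: 30.2
tcp_pos: [0.5418, 0.3632, 0.0862]
eef_rot: [-3.137, 0.002, 1.572]
contact_force: [-1.8, 0.4, 0.7]
grip_width: 0.0788
finger_force: 0.0
```

Run:
```python
from h import *
st();go(.5433,.3643,.041,1.5715)
```

```text
{'clock': 30.2, 'tcp_pos': [0.5418, 0.3632, 0.0862], 'eef_rot': [-3.1373, 0.0025, 1.5718], 'contact_force': [-1.7927, 0.3869, 0.6693], 'joint_pos': [0.512, 0.3739, 1.4651, -0.0001, 1.3075, 0.5111], 'grip_width': 0.0788, 'finger_force': 0.0}
turn [-0.0043  0.0025  0.0002] shift [0.0011 0.0015 0.0452]
```

Request:
step_arm:
  dp:
    - [0,0,0.02]
    - [0,0,0.016]
    - [0,0,0.012]
    - [0,0,0]
    - [0,0,0]
    - [0,0,0]
    - [0,0,0]
    - [0,0,0]
    - [0,0,0]
    - [0,0,0]
  rot:
    - [0,0,0]
    - [0,0,0]
    - [0,0,0]
    - [0,0,0]
    - [0,0,0]
    - [0,0,0]
    - [0,0,0]
    - [0,0,0]
    - [0,0,0]
    - [0,0,0]
  hand: [-0.7,-0.7,-0.7,-0.7,1,1,1,1,1,1]
  squeeze: 15

```text
clock: 31.03
tcp_pos: [0.5437, 0.3652, 0.0419]
eef_rot: [3.141, -0.001, 1.573]
contact_force: [0.2, 0.3, 3.2]
grip_width: 0.0465
finger_force: 15.0
```

Request:
step_arm:
  dp:
    - [0,0,0]
    - [0,0,0]
    - [0,0,-0.01]
    - [0,0,-0.02]
    - [0,0,-0.03]
    - [0,0,-0.03]
    - [0,0,-0.03]
    - [0,0,-0.03]
    - [0,0,-0.03]
    - [0,0,-0.03]
    - [0,0,-0.03]
    - [0,0,-0.02]
    - [0,0,0]
    - [0,0,0]
  rot:
    - [0,0,0]
    - [0,0,0]
    - [0,0,0]
    - [0,0,0]
    - [0,0,0]
    - [0,0,0]
    - [0,0,0]
    - [0,0,0]
    - [0,0,0]
    - [0,0,0]
    - [0,0,0]
    - [0,0,0]
    - [0,0,0]
    - [0,0,0]
  hand: [1,1,1,1,1,1,1,1,1,1,1,1,1,1]

```text
clock: 32.2
tcp_pos: [0.5439, 0.3652, 0.3029]
eef_rot: [3.139, -0.001, 1.573]
contact_force: [0.3, -0.8, -1.7]
grip_width: 0.0462
finger_force: 15.0
```

Run:
```python
from h import *
st();
y=.1445;m=(np.array([.545,-.0731])+[.571,-.252])/2+(.05+.0065)*np.array([np.cos(y),np.sin(y)]);print('drop',m)
go(m[0],m[1],.30,y+np.pi)
```

```text
{'clock': 32.2, 'tcp_pos': [0.5439, 0.3652, 0.3029], 'eef_rot': [3.1389, -0.0015, 1.5727], 'contact_force': [0.3251, -0.8002, -1.7166], 'joint_pos': [0.5131, 0.2608, 1.2033, -0.0, 1.6744, 0.5112], 'grip_width': 0.0462, 'finger_force': 14.9998}
drop [ 0.61391116 -0.15441413]
turn [ 3.3000e-03  1.2000e-03 -1.7134e+00] shift [ 0.0055 -0.5243  0.0029]
```

Request:
step_arm:
  dp:
    - [0,0,0]
    - [0,0,0]
    - [0,0,0]
    - [0,0,0]
    - [0,0,0]
    - [0,0,0]
    - [0,0,0]
    - [0,0,0]
    - [0,0,0]
    - [0,0,0]
    - [0,0,0]
    - [0,0,0]
    - [0,0,0]
    - [0,0,0]
    - [0,0,0]
  rot:
    - [0,0,-0.1142]
    - [0,0,-0.1142]
    - [0,0,-0.1142]
    - [0,0,-0.1142]
    - [0,0,-0.1142]
    - [0,0,-0.1142]
    - [0,0,-0.1142]
    - [0,0,-0.1142]
    - [0,0,-0.1142]
    - [0,0,-0.1142]
    - [0,0,-0.1142]
    - [0,0,-0.1142]
    - [0,0,-0.1142]
    - [0,0,-0.1142]
    - [0,0,-0.1142]
  hand: [1,1,1,1,1,1,1,1,1,1,1,1,1,1,1]

```text
clock: 33.45
tcp_pos: [0.5424, 0.3644, 0.2981]
eef_rot: [-3.14, -0.004, -2.992]
contact_force: [0.3, -0.1, -1.3]
grip_width: 0.0461
finger_force: 15.0
```

Request:
step_arm:
  dp:
    - [0.0003,-0.0276,0]
    - [0.0003,-0.0276,0]
    - [0.0003,-0.0276,0]
    - [0.0003,-0.0276,0]
    - [0.0003,-0.0276,0]
    - [0.0003,-0.0276,0]
    - [0.0003,-0.0276,0]
    - [0.0003,-0.0276,0]
    - [0.0003,-0.0276,0]
    - [0.0003,-0.0276,0]
    - [0.0003,-0.0276,0]
    - [0.0003,-0.0276,0]
    - [0.0003,-0.0276,0]
    - [0.0003,-0.0276,0]
    - [0.0003,-0.0276,0]
    - [0.0003,-0.0276,0]
    - [0.0003,-0.0276,0]
    - [0.0003,-0.0276,0]
    - [0.0003,-0.0276,0]
    - [0,0,0]
  rot:
    - [0,0,0]
    - [0,0,0]
    - [0,0,0]
    - [0,0,0]
    - [0,0,0]
    - [0,0,0]
    - [0,0,0]
    - [0,0,0]
    - [0,0,0]
    - [0,0,0]
    - [0,0,0]
    - [0,0,0]
    - [0,0,0]
    - [0,0,0]
    - [0,0,0]
    - [0,0,0]
    - [0,0,0]
    - [0,0,0]
    - [0,0,0]
    - [0,0,0]
  hand: [1,1,1,1,1,1,1,1,1,1,1,1,1,1,1,1,1,1,1,1]

```text
clock: 35.12
tcp_pos: [0.6117, -0.1595, 0.2977]
eef_rot: [3.141, -0.005, -3.002]
contact_force: [-0.1, -0.7, -0.9]
grip_width: 0.0468
finger_force: 15.0
```

Run:
```python
from h import *
st();go(.6139,-.1544,.169,.1445+np.pi)
z=np.load('/tmp/top1.npz');p,X=z['p'],z['X'];hsv=cv2.cvtColor(p,cv2.COLOR_RGB2HSV);H,S,V=[hsv[...,k].astype(int) for k in range(3)]
m=(abs(H-30)<3)&(S>220)&(X[...,2]>.194)&(X[...,2]<.206)
num,l,s,c=cv2.connectedComponentsWithStats(m.astype(np.uint8));k=1+s[1:,4].argmax()
q=X[l==k];print(s[k],cv2.minAreaRect((q[:,:2]*1000).astype(np.float32)))
```

```text
{'clock': 35.1167, 'tcp_pos': [0.6117, -0.1595, 0.2977], 'eef_rot': [3.1414, -0.0047, -3.0016], 'contact_force': [-0.1012, -0.7213, -0.8773], 'joint_pos': [-0.3349, 0.2048, 1.2773, -0.002, 1.6638, -2.0459], 'grip_width': 0.0468, 'finger_force': 14.9995}
turn [ 0.0002 -0.0047 -0.0045] shift [-0.0029  0.0047  0.1287]Traceback (most recent call last):
  File "<stdin>", line 5, in <module>
ValueError: attempt to get argmax of an empty sequence
```

Run:
```python
from h import *
z=np.load('/tmp/top1.npz');p,X=z['p'],z['X'];hsv=cv2.cvtColor(p,cv2.COLOR_RGB2HSV);H,S,V=[hsv[...,k].astype(int) for k in range(3)]
m=(abs(H-30)<5)&(S>150)&(X[...,2]>.19)&(X[...,2]<.21)
num,l,s,c=cv2.connectedComponentsWithStats(m.astype(np.uint8));k=1+s[1:,4].argmax()
q=X[l==k];r=cv2.minAreaRect((q[:,:2]*1000).astype(np.float32));print(s[k],r,q.mean(0))
u=(q[:,:2]-[.607,-.155])@np.array([np.cos(.1445),np.sin(.1445)]);print(u.min(),u.max())
```

```text
[342 165  38  25 767] ((621.2246704101562, -153.5526123046875), (78.76966857910156, 120.6556167602539), 8.474377632141113) [ 0.62160533 -0.15437114  0.19946761]
-0.025184233351800145 0.053785206491131034
```

Request:
step_arm:
  dp:
    - [0,0,0]
  rot:
    - [0,0,0]
  hand: [1]

```text
clock: 35.2
tcp_pos: [0.6119, -0.1559, 0.2982]
eef_rot: [3.14, -0.004, -3.0]
contact_force: [-0.2, 0.2, -0.6]
grip_width: 0.0468
finger_force: 15.0
```

Request:
step_arm:
  dp:
    - [-0.002,0.001,0.02]
    - [0,0,0.02]
    - [0,0,0.012]
    - [0,0,0.01]
    - [0,0,0.01]
    - [0,0,0.01]
    - [0,0,0.01]
    - [0,0,0.01]
    - [0,0,0.01]
    - [0,0,0]
    - [0,0,0]
  rot:
    - [0,0,0]
    - [0,0,0]
    - [0,0,0]
    - [0,0,0]
    - [0,0,0]
    - [0,0,0]
    - [0,0,0]
    - [0,0,0]
    - [0,0,0]
    - [0,0,0]
    - [0,0,0]
  hand: [1,1,1,1,1,1,1,1,1,1,1]

```text
clock: 36.12
tcp_pos: [0.6142, -0.1535, 0.1881]
eef_rot: [3.141, -0.002, -2.998]
contact_force: [-1.9, -0.6, -0.8]
grip_width: 0.0463
finger_force: 15.0
```

Request:
step_arm:
  dp:
    - [0,0,0.008]
    - [0,0,0.008]
    - [0,0,0]
    - [0,0,0]
  rot:
    - [0,0,0]
    - [0,0,0]
    - [0,0,0]
    - [0,0,0]
  hand: [1,1,1,1]

```text
clock: 36.45
tcp_pos: [0.6143, -0.1535, 0.1722]
eef_rot: [3.141, -0.001, -2.998]
contact_force: [-0.0, 0.8, -0.9]
grip_width: 0.0467
finger_force: 15.0
```

Request:
step_arm:
  dp:
    - [0,0,0.002]
    - [0,0,0]
    - [0,0,0]
    - [0,0,0]
    - [0,0,0]
    - [0,0,0]
    - [0,0,0]
    - [0,0,0]
  rot:
    - [0,0,0]
    - [0,0,0]
    - [0,0,0]
    - [0,0,0]
    - [0,0,0]
    - [0,0,0]
    - [0,0,0]
    - [0,0,0]
  hand: [1,1,-0.35,-0.35,-0.35,-0.35,-0.35,-0.35]

```text
clock: 37.12
tcp_pos: [0.615, -0.1536, 0.1713]
eef_rot: [-3.141, 0.0, -2.997]
contact_force: [-0.1, -0.1, 1.4]
grip_width: 0.0629
finger_force: 0.4
```

Request:
step_arm:
  dp:
    - [0,0,-0.01]
    - [0,0,-0.02]
    - [0,0,-0.03]
    - [0,0,-0.03]
    - [0,0,-0.03]
    - [0,0,-0.02]
    - [0,0,0]
    - [0,0,0]
  rot:
    - [0,0,0]
    - [0,0,0]
    - [0,0,0]
    - [0,0,0]
    - [0,0,0]
    - [0,0,0]
    - [0,0,0]
    - [0,0,0]
  hand: [-0.35,-0.35,-0.35,-0.35,-0.35,-0.35,-0.35,-0.35]

```text
clock: 37.78
tcp_pos: [0.6158, -0.1538, 0.3138]
eef_rot: [-3.14, 0.004, -2.997]
contact_force: [-0.4, -0.7, 0.2]
grip_width: 0.0626
finger_force: 0.0
```

Run:
```python
from h import *
st()
p,d,i=cam('side');X=pts(d,i);save('s5.png',p,5,(260,125,380,225))
hsv=cv2.cvtColor(p,cv2.COLOR_RGB2HSV);H,S,V=[hsv[...,k].astype(int) for k in range(3)]
m=(abs(H-30)<5)&(S>150)&(X[...,0]>.5)&(X[...,0]<.7)&(abs(X[...,1]+.15)<.1);print(m.sum(),np.percentile(X[m][:,2],[1,10,50,90,99]))
go(.4423,.3062,.30,1.571)
```

```text
{'clock': 37.7833, 'tcp_pos': [0.6158, -0.1538, 0.3138], 'eef_rot': [-3.1397, 0.0039, -2.9974], 'contact_force': [-0.3623, -0.7054, 0.1789], 'joint_pos': [-0.3256, 0.2024, 1.2511, 0.0001, 1.6838, -2.0406], 'grip_width': 0.0626, 'finger_force': 0.0}
111 [0.19460092 0.19638747 0.19791163 0.19953119 0.20007251]
turn [4.0000e-04 9.0000e-04 1.7148e+00] shift [ 0.4598 -0.1726  0.0116]
```

View pics/s5.png

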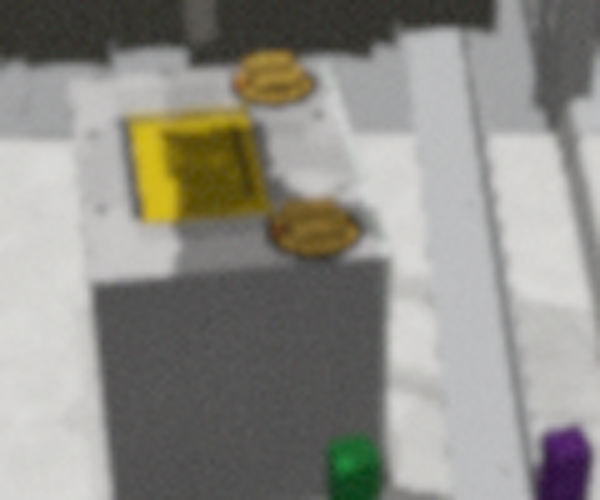

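The flap is shut at (195,165) with nothing on it, so the glass is in. Now back for the next one, re-measuring the positions on arrival.

Request:
step_arm:
  dp:
    - [0,0,0]
    - [0,0,0]
    - [0,0,0]
    - [0,0,0]
    - [0,0,0]
    - [0,0,0]
    - [0,0,0]
    - [0,0,0]
    - [0,0,0]
    - [0,0,0]
    - [0,0,0]
    - [0,0,0]
    - [0,0,0]
    - [0,0,0]
    - [0,0,0]
  rot:
    - [0,0,0.1143]
    - [0,0,0.1143]
    - [0,0,0.1143]
    - [0,0,0.1143]
    - [0,0,0.1143]
    - [0,0,0.1143]
    - [0,0,0.1143]
    - [0,0,0.1143]
    - [0,0,0.1143]
    - [0,0,0.1143]
    - [0,0,0.1143]
    - [0,0,0.1143]
    - [0,0,0.1143]
    - [0,0,0.1143]
    - [0,0,0.1143]
  hand: [-0.7,-0.7,-0.7,-0.7,-0.7,-0.7,-0.7,-0.7,-0.7,-0.7,-0.7,-0.7,-0.7,-0.7,-0.7]

```text
clock: 39.08
tcp_pos: [0.614, -0.1533, 0.3087]
eef_rot: [-3.138, -0.001, 1.566]
contact_force: [0.2, 0.3, -0.1]
grip_width: 0.0788
finger_force: 0.0
```

Request:
step_arm:
  dp:
    - [0.026,-0.0085,0]
    - [0.026,-0.0085,0]
    - [0.026,-0.0085,0]
    - [0.026,-0.0085,0]
    - [0.026,-0.0085,0]
    - [0.026,-0.0085,0]
    - [0.026,-0.0085,0]
    - [0.026,-0.0085,0]
    - [0.026,-0.0085,0]
    - [0.026,-0.0085,0]
    - [0.026,-0.0085,0]
    - [0.026,-0.0085,0]
    - [0.026,-0.0085,0]
    - [0.026,-0.0085,0]
    - [0.026,-0.0085,0]
    - [0.026,-0.0085,0]
    - [0,0,0]
    - [0,0,0]
    - [0,0,0]
  rot:
    - [0,0,0]
    - [0,0,0]
    - [0,0,0]
    - [0,0,0]
    - [0,0,0]
    - [0,0,0]
    - [0,0,0]
    - [0,0,0]
    - [0,0,0]
    - [0,0,0]
    - [0,0,0]
    - [0,0,0]
    - [0,0,0]
    - [0,0,0]
    - [0,0,0]
    - [0,0,0]
    - [0,0,0]
    - [0,0,0]
    - [0,0,0]
  hand: [-0.7,-0.7,-0.7,-0.7,-0.7,-0.7,-0.7,-0.7,-0.7,-0.7,-0.7,-0.7,-0.7,-0.7,-0.7,-0.7,-0.7,-0.7,-0.7]

```text
clock: 40.67
tcp_pos: [0.4782, 0.2619, 0.3097]
eef_rot: [-3.14, 0.001, 1.572]
contact_force: [0.4, -0.0, -0.8]
grip_width: 0.079
finger_force: 0.0
```

Run:
```python
from h import *
st();blobs('wrist');go(.4423,.3062,.041,1.571)
```

```text
{'clock': 40.6667, 'tcp_pos': [0.4782, 0.2619, 0.3097], 'eef_rot': [-3.1395, 0.0013, 1.5717], 'contact_force': [0.397, -0.0467, -0.7765], 'joint_pos': [0.4072, -0.0353, 1.5093, -0.0004, 1.6701, 0.4063], 'grip_width': 0.079, 'finger_force': 0.0}
wrist [299.  64.] mean [0.445 0.395 0.051] rim ((447.7099304199219, 389.2646179199219), 23.93993377685547) ztop [0.054 0.062]
wrist [295. 136.] mean [0.439 0.304 0.051] rim ((442.3757019042969, 306.18255615234375), 23.886571884155273) ztop [0.054 0.062]
turn [-0.0016  0.0011 -0.0003] shift [ 0.0447 -0.0362  0.269 ]
```

Request:
step_arm:
  dp:
    - [0.0222,-0.018,0]
    - [0.0222,-0.018,0]
    - [0,0,0.03]
    - [0,0,0.03]
    - [0,0,0.03]
    - [0,0,0.03]
    - [0,0,0.03]
    - [0,0,0.03]
    - [0,0,0.03]
    - [0,0,0.025]
    - [0,0,0.02]
    - [0,0,0.013]
    - [0,0,0]
    - [0,0,0]
  rot:
    - [0,0,0]
    - [0,0,0]
    - [0,0,0]
    - [0,0,0]
    - [0,0,0]
    - [0,0,0]
    - [0,0,0]
    - [0,0,0]
    - [0,0,0]
    - [0,0,0]
    - [0,0,0]
    - [0,0,0]
    - [0,0,0]
    - [0,0,0]
  hand: [-0.7,-0.7,-0.7,-0.7,-0.7,-0.7,-0.7,-0.7,-0.7,-0.7,-0.7,-0.7,-0.7,-0.7]

```text
clock: 41.88
tcp_pos: [0.4427, 0.306, 0.0429]
eef_rot: [-3.141, 0.001, 1.57]
contact_force: [0.4, 0.7, 0.9]
grip_width: 0.0792
finger_force: 0.0
```

Request:
step_arm:
  dp:
    - [0,0,0]
    - [0,0,0]
    - [0,0,0]
    - [0,0,0]
    - [0,0,0]
    - [0,0,0]
    - [0,0,0]
    - [0,0,-0.01]
    - [0,0,-0.02]
    - [0,0,-0.03]
    - [0,0,-0.03]
    - [0,0,-0.03]
    - [0,0,-0.03]
    - [0,0,-0.03]
    - [0,0,-0.03]
    - [0,0,-0.03]
    - [0,0,-0.02]
    - [0,0,0]
    - [0,0,0]
  rot:
    - [0,0,0]
    - [0,0,0]
    - [0,0,0]
    - [0,0,0]
    - [0,0,0]
    - [0,0,0]
    - [0,0,0]
    - [0,0,0]
    - [0,0,0]
    - [0,0,0]
    - [0,0,0]
    - [0,0,0]
    - [0,0,0]
    - [0,0,0]
    - [0,0,0]
    - [0,0,0]
    - [0,0,0]
    - [0,0,0]
    - [0,0,0]
  hand: [1,1,1,1,1,1,1,1,1,1,1,1,1,1,1,1,1,1,1]
  squeeze: 15

```text
clock: 43.47
tcp_pos: [0.4432, 0.3071, 0.3048]
eef_rot: [3.139, -0.001, 1.571]
contact_force: [0.3, 0.4, -1.5]
grip_width: 0.0463
finger_force: 15.0
```

Run:
```python
from h import *
st();go(.6137,-.1544,.30,.1445+np.pi)
```

```text
{'clock': 43.4667, 'tcp_pos': [0.4432, 0.3071, 0.3048], 'eef_rot': [3.139, -0.0014, 1.5713], 'contact_force': [0.2834, 0.3926, -1.4641], 'joint_pos': [0.5108, -0.0571, 1.5393, -0.0, 1.6565, 0.5104], 'grip_width': 0.0463, 'finger_force': 14.9999}
turn [ 3.2000e-03  1.2000e-03 -1.7148e+00] shift [-0.1023 -0.4812  0.0048]
```

Request:
step_arm:
  dp:
    - [0,0,0]
    - [0,0,0]
    - [0,0,0]
    - [0,0,0]
    - [0,0,0]
    - [0,0,0]
    - [0,0,0]
    - [0,0,0]
    - [0,0,0]
    - [0,0,0]
    - [0,0,0]
    - [0,0,0]
    - [0,0,0]
    - [0,0,0]
    - [0,0,0]
  rot:
    - [0,0,-0.1143]
    - [0,0,-0.1143]
    - [0,0,-0.1143]
    - [0,0,-0.1143]
    - [0,0,-0.1143]
    - [0,0,-0.1143]
    - [0,0,-0.1143]
    - [0,0,-0.1143]
    - [0,0,-0.1143]
    - [0,0,-0.1143]
    - [0,0,-0.1143]
    - [0,0,-0.1143]
    - [0,0,-0.1143]
    - [0,0,-0.1143]
    - [0,0,-0.1143]
  hand: [1,1,1,1,1,1,1,1,1,1,1,1,1,1,1]

```text
clock: 44.72
tcp_pos: [0.4417, 0.3062, 0.3006]
eef_rot: [-3.14, -0.004, -2.992]
contact_force: [0.9, -0.2, -0.5]
grip_width: 0.0467
finger_force: 15.0
```

Request:
step_arm:
  dp:
    - [-0.0057,-0.0267,0]
    - [-0.0057,-0.0267,0]
    - [-0.0057,-0.0267,0]
    - [-0.0057,-0.0267,0]
    - [-0.0057,-0.0267,0]
    - [-0.0057,-0.0267,0]
    - [-0.0057,-0.0267,0]
    - [-0.0057,-0.0267,0]
    - [-0.0057,-0.0267,0]
    - [-0.0057,-0.0267,0]
    - [-0.0057,-0.0267,0]
    - [-0.0057,-0.0267,0]
    - [-0.0057,-0.0267,0]
    - [-0.0057,-0.0267,0]
    - [-0.0057,-0.0267,0]
    - [-0.0057,-0.0267,0]
    - [-0.0057,-0.0267,0]
    - [-0.0057,-0.0267,0]
    - [0,0,0]
    - [0,0,0]
  rot:
    - [0,0,0]
    - [0,0,0]
    - [0,0,0]
    - [0,0,0]
    - [0,0,0]
    - [0,0,0]
    - [0,0,0]
    - [0,0,0]
    - [0,0,0]
    - [0,0,0]
    - [0,0,0]
    - [0,0,0]
    - [0,0,0]
    - [0,0,0]
    - [0,0,0]
    - [0,0,0]
    - [0,0,0]
    - [0,0,0]
    - [0,0,0]
    - [0,0,0]
  hand: [1,1,1,1,1,1,1,1,1,1,1,1,1,1,1,1,1,1,1,1]

```text
clock: 46.38
tcp_pos: [0.6123, -0.1551, 0.3001]
eef_rot: [3.139, -0.004, -3.0]
contact_force: [0.2, -0.2, -1.9]
grip_width: 0.0465
finger_force: 15.0
```

Request:
step_arm:
  dp:
    - [0,0,0]
    - [0,0,0]
  rot:
    - [0,0,0]
    - [0,0,0]
  hand: [1,1]

```text
clock: 46.55
tcp_pos: [0.6127, -0.153, 0.3022]
eef_rot: [3.141, -0.001, -2.997]
contact_force: [-1.3, -0.1, -1.5]
grip_width: 0.0464
finger_force: 15.0
```

Run:
```python
from h import *
st();go(.6137,-.1544,.17,.1445+np.pi)
```

```text
{'clock': 46.55, 'tcp_pos': [0.6127, -0.153, 0.3022], 'eef_rot': [3.1405, -0.0014, -2.9966], 'contact_force': [-1.2857, -0.1388, -1.4586], 'joint_pos': [-0.3261, 0.1999, 1.2747, 0.0003, 1.6686, -2.0418], 'grip_width': 0.0464, 'finger_force': 15.0}
turn [ 0.0011 -0.0014  0.0005] shift [-0.0008 -0.0015  0.1322]
```

Request:
step_arm:
  dp:
    - [-0.001,-0.0015,0.02]
    - [0,0,0.02]
    - [0,0,0.015]
    - [0,0,0.01]
    - [0,0,0.01]
    - [0,0,0.01]
    - [0,0,0.01]
    - [0,0,0.01]
    - [0,0,0.01]
    - [0,0,0.008]
    - [0,0,0.008]
    - [0,0,0]
    - [0,0,0]
    - [0,0,0]
  rot:
    - [0,0,0]
    - [0,0,0]
    - [0,0,0]
    - [0,0,0]
    - [0,0,0]
    - [0,0,0]
    - [0,0,0]
    - [0,0,0]
    - [0,0,0]
    - [0,0,0]
    - [0,0,0]
    - [0,0,0]
    - [0,0,0]
    - [0,0,0]
  hand: [1,1,1,1,1,1,1,1,1,1,1,1,1,1]

```text
clock: 47.72
tcp_pos: [0.6146, -0.1556, 0.1725]
eef_rot: [-3.141, 0.0, -2.998]
contact_force: [-0.7, -0.6, 0.6]
grip_width: 0.0463
finger_force: 15.0
```

Request:
step_arm:
  dp:
    - [0,0,0]
    - [0,0,0]
    - [0,0,0]
    - [0,0,0]
    - [0,0,0]
    - [0,0,0]
  rot:
    - [0,0,0]
    - [0,0,0]
    - [0,0,0]
    - [0,0,0]
    - [0,0,0]
    - [0,0,0]
  hand: [-0.35,-0.35,-0.35,-0.35,-0.35,-0.35]

```text
clock: 48.22
tcp_pos: [0.6146, -0.1555, 0.1724]
eef_rot: [-3.141, 0.0, -2.997]
contact_force: [-0.8, -0.7, 1.3]
grip_width: 0.0626
finger_force: 0.4
```

Request:
step_arm:
  dp:
    - [0,0,-0.01]
    - [0,0,-0.02]
    - [0,0,-0.03]
    - [0,0,-0.03]
    - [0,0,-0.03]
    - [0,0,-0.02]
    - [0,0,0]
    - [0,0,0]
  rot:
    - [0,0,0]
    - [0,0,0]
    - [0,0,0]
    - [0,0,0]
    - [0,0,0]
    - [0,0,0]
    - [0,0,0]
    - [0,0,0]
  hand: [-0.35,-0.35,-0.35,-0.35,-0.35,-0.35,-0.35,-0.35]

```text
clock: 48.88
tcp_pos: [0.6153, -0.1557, 0.3148]
eef_rot: [-3.14, 0.004, -2.997]
contact_force: [-0.1, -0.5, -0.4]
grip_width: 0.0628
finger_force: 0.0
```

```bash
cat >> h.py <<'E'
def flap():
    p,d,i=cam('side');X=pts(d,i)
    hsv=cv2.cvtColor(p,cv2.COLOR_RGB2HSV);H,S,V=[hsv[...,k].astype(int) for k in range(3)]
    m=(abs(H-30)<5)&(S>150)&(X[...,0]>.5)&(X[...,0]<.7)&(abs(X[...,1]+.15)<.1);print('flap',m.sum(),np.percentile(X[m][:,2],[1,10,50,90,99]).round(4))
E
python3 - <<'E'
from h import *
st();flap()
E
```

```text
{'clock': 48.8833, 'tcp_pos': [0.6153, -0.1557, 0.3148], 'eef_rot': [-3.1397, 0.0038, -2.9975], 'contact_force': [-0.078, -0.4698, -0.4168], 'joint_pos': [-0.3287, 0.2026, 1.2491, 0.0, 1.6856, -2.0436], 'grip_width': 0.0628, 'finger_force': 0.0}
flap 120 [0.195  0.1961 0.1979 0.1997 0.2008]
```

Flap shut again. On to the third glass.

Request:
step_arm:
  dp:
    - [0,0,0]
    - [0,0,0]
    - [0,0,0]
    - [0,0,0]
    - [0,0,0]
    - [0,0,0]
    - [0,0,0]
    - [0,0,0]
    - [0,0,0]
    - [0,0,0]
    - [0,0,0]
    - [0,0,0]
    - [0,0,0]
    - [0,0,0]
    - [0,0,0]
  rot:
    - [0,0,0.1143]
    - [0,0,0.1143]
    - [0,0,0.1143]
    - [0,0,0.1143]
    - [0,0,0.1143]
    - [0,0,0.1143]
    - [0,0,0.1143]
    - [0,0,0.1143]
    - [0,0,0.1143]
    - [0,0,0.1143]
    - [0,0,0.1143]
    - [0,0,0.1143]
    - [0,0,0.1143]
    - [0,0,0.1143]
    - [0,0,0.1143]
  hand: [-0.7,-0.7,-0.7,-0.7,-0.7,-0.7,-0.7,-0.7,-0.7,-0.7,-0.7,-0.7,-0.7,-0.7,-0.7]

```text
clock: 50.18
tcp_pos: [0.6136, -0.1552, 0.3097]
eef_rot: [-3.138, -0.001, 1.566]
contact_force: [0.3, 0.9, -0.7]
grip_width: 0.0788
finger_force: 0.0
```

Request:
step_arm:
  dp:
    - [0.027,-0.0085,0]
    - [0.027,-0.0085,0]
    - [0.027,-0.0085,0]
    - [0.027,-0.0085,0]
    - [0.027,-0.0085,0]
    - [0.027,-0.0085,0]
    - [0.027,-0.0085,0]
    - [0.027,-0.0085,0]
    - [0.027,-0.0085,0]
    - [0.027,-0.0085,0]
    - [0.027,-0.0085,0]
    - [0.027,-0.0085,0]
    - [0.027,-0.0085,0]
    - [0.027,-0.0085,0]
    - [0.027,-0.0085,0]
    - [0.027,-0.0085,0]
    - [0,0,0]
    - [0,0,0]
    - [0,0,0]
  rot:
    - [0,0,0]
    - [0,0,0]
    - [0,0,0]
    - [0,0,0]
    - [0,0,0]
    - [0,0,0]
    - [0,0,0]
    - [0,0,0]
    - [0,0,0]
    - [0,0,0]
    - [0,0,0]
    - [0,0,0]
    - [0,0,0]
    - [0,0,0]
    - [0,0,0]
    - [0,0,0]
    - [0,0,0]
    - [0,0,0]
    - [0,0,0]
  hand: [-0.7,-0.7,-0.7,-0.7,-0.7,-0.7,-0.7,-0.7,-0.7,-0.7,-0.7,-0.7,-0.7,-0.7,-0.7,-0.7,-0.7,-0.7,-0.7]

```text
clock: 51.77
tcp_pos: [0.4778, 0.2759, 0.3106]
eef_rot: [-3.139, 0.001, 1.572]
contact_force: [0.9, -0.3, 0.2]
grip_width: 0.079
finger_force: 0.0
```

Run:
```python
from h import *
st();blobs('wrist');go(.4477,.3892,.042,1.571)
```

```text
{'clock': 51.7667, 'tcp_pos': [0.4778, 0.2759, 0.3106], 'eef_rot': [-3.1395, 0.0015, 1.5718], 'contact_force': [0.9348, -0.2893, 0.2419], 'joint_pos': [0.4311, -0.0174, 1.4901, -0.0005, 1.6715, 0.4301], 'grip_width': 0.079, 'finger_force': 0.0}
wrist [340.  34.] mean [0.498 0.447 0.039] rim ((498.3677673339844, 447.86383056640625), 34.41258239746094) ztop [0.039 0.047]
turn [-0.0016  0.0012 -0.0003] shift [ 0.1136 -0.0304  0.269 ]
```

The third glass has been knocked. It now lies near (0.498, 0.447) with its top only 47 mm high, so it's on its side. I'll take a closer look.

Request:
step_arm:
  dp:
    - [0.02,0.004,0]
    - [0.02,0.004,0]
    - [0.02,0.004,0]
    - [0.02,0.004,0]
    - [0.02,0.004,0]
    - [0,0,0.02]
    - [0,0,0.02]
    - [0,0,0.02]
    - [0,0,0]
    - [0,0,0]
    - [0,0,0]
  rot:
    - [0,0,0]
    - [0,0,0]
    - [0,0,0]
    - [0,0,0]
    - [0,0,0]
    - [0,0,0]
    - [0,0,0]
    - [0,0,0]
    - [0,0,0]
    - [0,0,0]
    - [0,0,0]
  hand: [-1,-1,-1,-1,-1,-1,-1,-1,-1,-1,-1]

```text
clock: 52.73
tcp_pos: [0.4989, 0.3759, 0.2533]
eef_rot: [3.141, -0.0, 1.57]
contact_force: [0.0, 0.2, -0.5]
grip_width: 0.0931
finger_force: 0.0
```

Run:
```python
from h import *
st()
p,d,i=cam('wrist');X=pts(d,i);save('w5.png',p,2.5,(200,0,520,200))
m=(X[...,2]>.012)&(X[...,2]<.1)&(X[...,0]>.42)&(X[...,0]<.58)&(X[...,1]>.38)&(X[...,1]<.53)
num,l,s,c=cv2.connectedComponentsWithStats(m.astype(np.uint8))
for k in range(1,num):
    if s[k,4]>200:
        q=X[l==k];print(s[k],q.mean(0),np.percentile(q[:,2],[2,50,98]),cv2.minAreaRect((q[:,:2]*1000).astype(np.float32)))
        r=cv2.minAreaRect((q[:,:2]*1000).astype(np.float32));b=cv2.boxPoints(r)
        e=[(b[j+1]-b[j]) for j in (0,1)];L=max(e,key=np.linalg.norm);a=L/np.linalg.norm(L);n=np.array([-a[1],a[0]])
        print('axis',a,np.arctan2(a[1],a[0]));uv=(q[:,:2]*1000-np.array(r[0]))
        t=uv@a
        for lo in range(-32,32,8):
            w=(t>=lo)&(t<lo+8)
            if w.sum()>5: print(lo+4,np.percentile(uv[w]@n,[2,98]).round(1),np.percentile(q[w,2],97).round(4))
```

```text
{'clock': 52.7333, 'tcp_pos': [0.4989, 0.3759, 0.2533], 'eef_rot': [3.1408, -0.0004, 1.57], 'contact_force': [0.0311, 0.1572, -0.5432], 'joint_pos': [0.5636, 0.1865, 1.3778, -0.0001, 1.5763, 0.5644], 'grip_width': 0.0931, 'finger_force': 0.0}
[ 297   82   56   60 1709] [0.49748168 0.44741888 0.03789064] [0.02542891 0.03822175 0.04692266] ((495.5215148925781, 447.22308349609375), (61.82822036743164, 46.629520416259766), 47.22964859008789)
axis [0.6790612  0.73408175] 0.8243134
-28 [-18.9  14.1] 0.0372
-20 [-20.1  15.5] 0.0385
-12 [-19.7  16.5] 0.04
-4 [-20.8  17.7] 0.0419
4 [-21.5  18.9] 0.0438
12 [-21.6  20.2] 0.0453
20 [-21.9  21.3] 0.047
28 [-23.   22.3] 0.0476
```

View pics/w5.png

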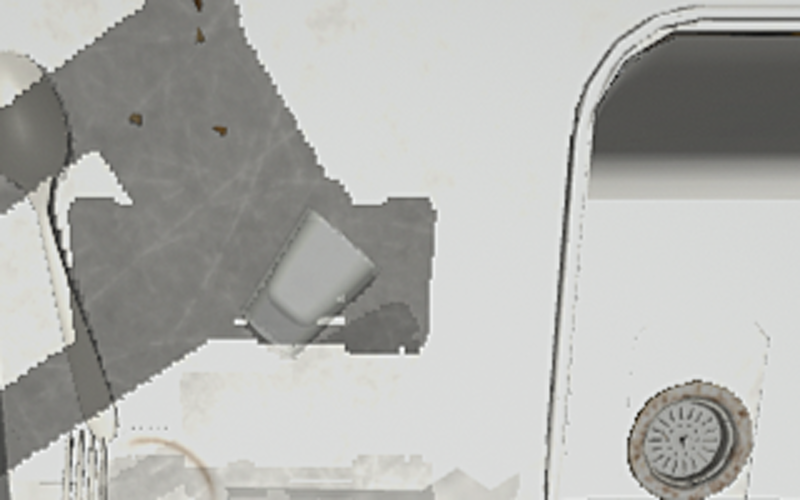

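The crop shows the glass on its side, foot towards (265,330) and rim towards (345,240), with its axis at 0.82 rad. I'll grip it across its middle and post it lying along the caddy's x.

Request:
step_arm:
  dp:
    - [0,0,0]
    - [0,0,0]
    - [0,0,0]
    - [0,0,0]
    - [0,0,0]
    - [0,0,0]
    - [0,0,0]
    - [0.0235,-0.0255,0]
    - [0.0235,-0.0255,0]
    - [0,0,0.03]
    - [0,0,0.03]
    - [0,0,0.03]
    - [0,0,0.03]
    - [0,0,0.03]
    - [0,0,0.02]
    - [0,0,0.01]
    - [0,0,0]
    - [0,0,0]
    - [0,0,0]
  rot:
    - [0,0,0.1066]
    - [0,0,0.1066]
    - [0,0,0.1066]
    - [0,0,0.1066]
    - [0,0,0.1066]
    - [0,0,0.1066]
    - [0,0,0.1066]
    - [0,0,0]
    - [0,0,0]
    - [0,0,0]
    - [0,0,0]
    - [0,0,0]
    - [0,0,0]
    - [0,0,0]
    - [0,0,0]
    - [0,0,0]
    - [0,0,0]
    - [0,0,0]
    - [0,0,0]
  hand: [-1,-1,-1,-1,-1,-1,-1,-1,-1,-1,-1,-1,-1,-1,-1,-1,-1,-1,-1]

```text
clock: 54.37
tcp_pos: [0.4942, 0.4467, 0.0751]
eef_rot: [3.141, -0.004, 0.825]
contact_force: [-0.3, 1.0, -0.2]
grip_width: 0.0934
finger_force: 0.0
```

Run:
```python
from h import *
st();go(.4935,.445,.024,.824)
```

```text
{'clock': 54.3667, 'tcp_pos': [0.4942, 0.4467, 0.0751], 'eef_rot': [3.1409, -0.0041, 0.8248], 'contact_force': [-0.333, 1.0266, -0.2164], 'joint_pos': [0.658, 0.4118, 1.4384, -0.0, 1.2873, 1.4039], 'grip_width': 0.0934, 'finger_force': 0.0}
turn [ 0.0007 -0.0041  0.0008] shift [-0.0017  0.0006  0.0511]
```

Request:
step_arm:
  dp:
    - [-0.0015,0.0005,0.02]
    - [0,0,0.015]
    - [0,0,0.01]
    - [0,0,0.005]
    - [0,0,0]
    - [0,0,0]
    - [0,0,0]
    - [0,0,0]
    - [0,0,0]
    - [0,0,0]
    - [0,0,0]
    - [0,0,0]
    - [0,0,0]
    - [0,0,0]
  rot:
    - [0,0,0]
    - [0,0,0]
    - [0,0,0]
    - [0,0,0]
    - [0,0,0]
    - [0,0,0]
    - [0,0,0]
    - [0,0,0]
    - [0,0,0]
    - [0,0,0]
    - [0,0,0]
    - [0,0,0]
    - [0,0,0]
    - [0,0,0]
  hand: [-1,-1,-1,-1,-1,-1,1,1,1,1,1,1,1,1]
  squeeze: 20

```text
clock: 55.53
tcp_pos: [0.492, 0.4442, 0.0222]
eef_rot: [3.142, -0.0, 0.825]
contact_force: [-0.1, -0.4, -0.5]
grip_width: 0.0445
finger_force: 0.2
```

Request:
step_arm:
  dp:
    - [0,0,0]
    - [0,0,-0.01]
    - [0,0,-0.02]
    - [0,0,-0.03]
    - [0,0,-0.03]
    - [0,0,-0.03]
    - [0,0,-0.03]
    - [0,0,-0.03]
    - [0,0,-0.03]
    - [0,0,-0.03]
    - [0,0,-0.03]
    - [0,0,0]
    - [0,0,0]
  rot:
    - [0,0,0]
    - [0,0,0]
    - [0,0,0]
    - [0,0,0]
    - [0,0,0]
    - [0,0,0]
    - [0,0,0]
    - [0,0,0]
    - [0,0,0]
    - [0,0,0]
    - [0,0,0]
    - [0,0,0]
    - [0,0,0]
  hand: [1,1,1,1,1,1,1,1,1,1,1,1,1]

```text
clock: 56.62
tcp_pos: [0.4929, 0.4449, 0.296]
eef_rot: [3.141, -0.006, 0.825]
contact_force: [0.9, 0.9, -1.0]
grip_width: 0.0408
finger_force: 19.7
```

Run:
```python
from h import *
st();c=np.array([.607,-.1550]);t=np.array([.558,-.16255])+.056*np.array([np.cos(.1445),np.sin(.1445)]);print(t);go(t[0],t[1],.30,.1445)
```

```text
{'clock': 56.6167, 'tcp_pos': [0.4929, 0.4449, 0.296], 'eef_rot': [3.1406, -0.0058, 0.825], 'contact_force': [0.8757, 0.9329, -1.0383], 'joint_pos': [0.657, 0.2831, 1.1895, 0.0, 1.6631, 1.4028], 'grip_width': 0.0408, 'finger_force': 19.7474}
[ 0.61341637 -0.15448613]
turn [-0.001  -0.0059  0.6805] shift [ 0.0329  0.6105 -0.004 ]
```

Request:
step_arm:
  dp:
    - [0,0,0]
    - [0,0,0]
    - [0,0,0]
    - [0,0,0]
    - [0,0,0]
    - [0,0,0]
    - [0.0014,0.0254,0]
    - [0.0014,0.0254,0]
    - [0.0014,0.0254,0]
    - [0.0014,0.0254,0]
    - [0.0014,0.0254,0]
    - [0.0014,0.0254,0]
    - [0.0014,0.0254,0]
    - [0.0014,0.0254,0]
    - [0.0014,0.0254,0]
    - [0.0014,0.0254,0]
  rot:
    - [0,0,0.1134]
    - [0,0,0.1134]
    - [0,0,0.1134]
    - [0,0,0.1134]
    - [0,0,0.1134]
    - [0,0,0.1134]
    - [0,0,0]
    - [0,0,0]
    - [0,0,0]
    - [0,0,0]
    - [0,0,0]
    - [0,0,0]
    - [0,0,0]
    - [0,0,0]
    - [0,0,0]
    - [0,0,0]
  hand: [1,1,1,1,1,1,1,1,1,1,1,1,1,1,1,1]

```text
clock: 57.95
tcp_pos: [0.5416, 0.1934, 0.2902]
eef_rot: [3.141, 0.003, 0.145]
contact_force: [-0.4, -0.7, -0.5]
grip_width: 0.041
finger_force: 19.7
```

Request:
step_arm:
  dp:
    - [0.0014,0.0254,0]
    - [0.0014,0.0254,0]
    - [0.0014,0.0254,0]
    - [0.0014,0.0254,0]
    - [0.0014,0.0254,0]
    - [0.0014,0.0254,0]
    - [0.0014,0.0254,0]
    - [0.0014,0.0254,0]
    - [0.0014,0.0254,0]
    - [0.0014,0.0254,0]
    - [0.0014,0.0254,0]
    - [0.0014,0.0254,0]
    - [0.0014,0.0254,0]
    - [0.0014,0.0254,0]
    - [0,0,0]
    - [0,0,0]
    - [0,0,0]
  rot:
    - [0,0,0]
    - [0,0,0]
    - [0,0,0]
    - [0,0,0]
    - [0,0,0]
    - [0,0,0]
    - [0,0,0]
    - [0,0,0]
    - [0,0,0]
    - [0,0,0]
    - [0,0,0]
    - [0,0,0]
    - [0,0,0]
    - [0,0,0]
    - [0,0,0]
    - [0,0,0]
    - [0,0,0]
  hand: [1,1,1,1,1,1,1,1,1,1,1,1,1,1,1,1,1]

```text
clock: 59.37
tcp_pos: [0.6124, -0.1537, 0.2907]
eef_rot: [-3.14, 0.002, 0.144]
contact_force: [0.4, 0.8, -2.4]
grip_width: 0.0402
finger_force: 19.7
```

Run:
```python
from h import *
st();go(.6134,-.1545,.168,.1445)
p,d,i=cam('side');X=pts(d,i);s=manip.state()['tcp_pos']
K,R,t=[np.array(i[k]) for k in('intrinsics','R','t')]
c=K@(R@(np.array(s)-[0,0,.03])+t);c=c[:2]/c[2];a,b=c.astype(int);save('s6.png',p,7,(a-45,b-40,a+45,b+40))
```

```text
{'clock': 59.3667, 'tcp_pos': [0.6124, -0.1537, 0.2907], 'eef_rot': [-3.1401, 0.0021, 0.1443], 'contact_force': [0.3999, 0.8324, -2.3532], 'joint_pos': [-0.3273, 0.2013, 1.2939, 0.0004, 1.649, 1.0992], 'grip_width': 0.0402, 'finger_force': 19.7472}
turn [-0.0015  0.0021 -0.0002] shift [0.0009 0.0009 0.1227]
```

View pics/s6.png

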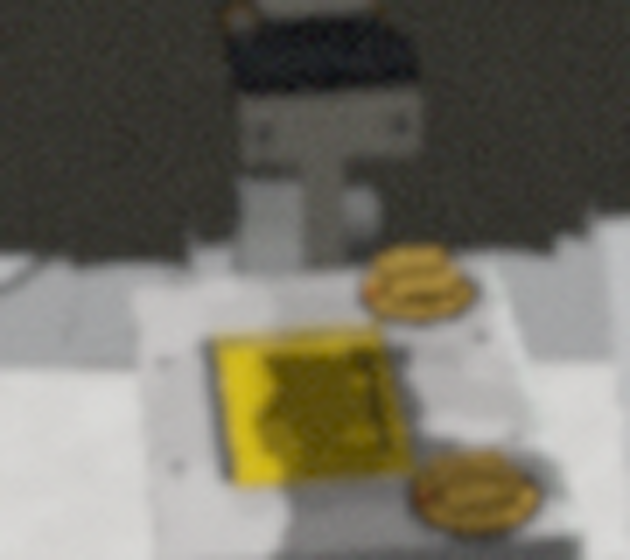

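The side crop shows the glass held sideways at (310,220), rim towards the far side, over the flap (315,410). I'll grip firmer, shift 3 mm nearer and push it in.

Request:
step_arm:
  dp:
    - [-0.003,0.001,0.02]
    - [0,0,0.02]
    - [0,0,0.01]
    - [0,0,0.01]
    - [0,0,0.01]
    - [0,0,0.01]
    - [0,0,0.01]
    - [0,0,0.01]
    - [0,0,0.008]
    - [0,0,0]
    - [0,0,0]
  rot:
    - [0,0,0]
    - [0,0,0]
    - [0,0,0]
    - [0,0,0]
    - [0,0,0]
    - [0,0,0]
    - [0,0,0]
    - [0,0,0]
    - [0,0,0]
    - [0,0,0]
    - [0,0,0]
  hand: [1,1,1,1,1,1,1,1,1,1,1]
  squeeze: 50

```text
clock: 60.33
tcp_pos: [0.6096, -0.1555, 0.183]
eef_rot: [-3.141, 0.002, 0.144]
contact_force: [-2.6, -0.4, -0.5]
grip_width: 0.04
finger_force: 49.4
```

Request:
step_arm:
  dp:
    - [0,0,0.008]
    - [0,0,0.006]
    - [0,0,0]
    - [0,0,0]
  rot:
    - [0,0,0]
    - [0,0,0]
    - [0,0,0]
    - [0,0,0]
  hand: [1,1,1,1]

```text
clock: 60.67
tcp_pos: [0.6099, -0.1555, 0.1694]
eef_rot: [-3.141, 0.001, 0.145]
contact_force: [-1.2, -1.0, -0.4]
grip_width: 0.0399
finger_force: 49.3
```

Run:
```python
from h import *
st();go(.6095,-.155,.168,.1445);flap()
```

```text
{'clock': 60.6667, 'tcp_pos': [0.6099, -0.1555, 0.1694], 'eef_rot': [-3.141, 0.0011, 0.1446], 'contact_force': [-1.225, -1.001, -0.4418], 'joint_pos': [-0.3311, 0.2413, 1.4684, -0.0, 1.4331, 1.0951], 'grip_width': 0.0399, 'finger_force': 49.3482}
turn [-0.0005  0.0011  0.0001] shift [-0.0003 -0.0006  0.0014]Traceback (most recent call last):
  File "<stdin>", line 2, in <module>
  File "h.py", line 35, in flap
    m=(abs(H-30)<5)&(S>150)&(X[...,0]>.5)&(X[...,0]<.7)&(abs(X[...,1]+.15)<.1);print('flap',m.sum(),np.percentile(X[m][:,2],[1,10,50,90,99]).round(4))
                                                                                                    ~~~~~~~~~~~~~^^^^^^^^^^^^^^^^^^^^^^^^^^^
    return _quantile_unchecked(
        a, q, axis, out, overwrite_input, method, keepdims, weights)
    return _ureduce(a,
                    func=_quantile_ureduce_func,
    ...<5 lines>...
                    overwrite_input=overwrite_input,
                    method=method)
    r = func(a, **kwargs)
    result = _quantile(arr,
                       quantiles=q,
    ...<2 lines>...
                       out=out,
                       weights=wgt)
    slices_having_nans = np.isnan(arr[-1, ...])
                                  ~~~^^^^^^^^^
IndexError: index -1 is out of bounds for axis 0 with size 0
```

Request:
step_arm:
  dp:
    - [0,0,0.001]
    - [0,0,0]
    - [0,0,0]
    - [0,0,0]
    - [0,0,0]
    - [0,0,0]
    - [0,0,0]
    - [0,0,0]
    - [0,0,0]
    - [0,0,0]
  rot:
    - [0,0,0]
    - [0,0,0]
    - [0,0,0]
    - [0,0,0]
    - [0,0,0]
    - [0,0,0]
    - [0,0,0]
    - [0,0,0]
    - [0,0,0]
    - [0,0,0]
  hand: [-0.4,-0.4,-0.4,-0.4,-0.4,-0.4,-0.4,-0.4,-0.4,-0.4]

```text
clock: 61.55
tcp_pos: [0.6103, -0.1557, 0.1692]
eef_rot: [3.142, -0.0, 0.145]
contact_force: [0.5, 0.3, 0.1]
grip_width: 0.0652
finger_force: 0.4
```

Run:
```python
from h import *
st();p,d,i=cam('wrist');X=pts(d,i)
u=(X[...,:2]-[.607,-.155])@np.array([np.cos(.1445),np.sin(.1445)]);v=(X[...,:2]-[.607,-.155])@np.array([-np.sin(.1445),np.cos(.1445)])
for a in range(-28,56,7):
    m=(u>a/1e3)&(u<(a+7)/1e3)&(abs(v)<.055)&(X[...,2]<.24);print(a,m.sum(),np.nanpercentile(X[m][:,2],[5,50,95]).round(3) if m.sum()>5 else '')
```

```text
{'clock': 61.55, 'tcp_pos': [0.6103, -0.1557, 0.1692], 'eef_rot': [3.1415, -0.0002, 0.1446], 'contact_force': [0.4705, 0.2868, 0.1291], 'joint_pos': [-0.3311, 0.2413, 1.4687, 0.0, 1.4313, 1.0951], 'grip_width': 0.0652, 'finger_force': 0.3696}
-28 10 [0.1   0.102 0.103]
-21 0 
-14 118 [0.143 0.144 0.221]
-7 1518 [0.145 0.177 0.237]
0 1792 [0.152 0.157 0.238]
7 4667 [0.158 0.188 0.216]
14 1694 [0.164 0.166 0.169]
21 1886 [0.17  0.173 0.176]
28 2228 [0.176 0.179 0.182]
35 2609 [0.182 0.185 0.188]
42 3083 [0.188 0.191 0.194]
49 3502 [0.195 0.204 0.206]
```

The flap surface is clear, resting on the fingers with no glass on it, so the glass dropped. I'll retract and check.

Request:
step_arm:
  dp:
    - [0,0,-0.01]
    - [0,0,-0.02]
    - [0,0,-0.03]
    - [0,0,-0.03]
    - [0,0,-0.03]
    - [0,0,-0.03]
    - [-0.03,0.02,0]
    - [-0.03,0.02,0]
    - [-0.03,0.02,0]
    - [-0.03,0.02,0]
    - [0,0,0]
    - [0,0,0]
  rot:
    - [0,0,0]
    - [0,0,0]
    - [0,0,0]
    - [0,0,0]
    - [0,0,0]
    - [0,0,0]
    - [0,0,0]
    - [0,0,0]
    - [0,0,0]
    - [0,0,0]
    - [0,0,0]
    - [0,0,0]
  hand: [-0.4,-0.4,-0.4,-0.4,-0.4,-0.4,-0.4,-0.4,-0.4,-0.4,-0.4,-0.4]

```text
clock: 62.6
tcp_pos: [0.502, -0.2535, 0.3203]
eef_rot: [3.141, -0.001, 0.141]
contact_force: [0.4, 0.7, -0.5]
grip_width: 0.0653
finger_force: 0.0
```

Run:
```python
from h import *
st();flap();blobs('side',.02,.2,(.36,.66,.08,.6))
p,d,i=cam('side');X=pts(d,i);hsv=cv2.cvtColor(p,cv2.COLOR_RGB2HSV)
m=(hsv[...,0]<12)&(hsv[...,1]>150)&(hsv[...,2]>70)&(X[...,2]>.06)&(X[...,2]<.15)&(X[...,1]>.08)&(X[...,1]<.2)
q=X[m];print('driver',m.sum(),q.mean(0),q[:,2].min(),q[:,2].max(),'top',q[q[:,2]>.128].mean(0))
p,d,i=cam('top');X=pts(d,i).reshape(-1,3);y=.1445
w=X[:,:2]-[.607,-.155];u=w@np.array([np.cos(y),np.sin(y)]);v=w@np.array([-np.sin(y),np.cos(y)])
k=(abs(v)<.1)&(X[:,2]>.185)&(X[:,2]<.205)&(u<-.08)&(u>-.15);print('panel',np.histogram(u[k],bins=np.arange(-.109,-.08,.003))[0])
```

```text
{'clock': 62.6, 'tcp_pos': [0.502, -0.2535, 0.3203], 'eef_rot': [3.1407, -0.001, 0.1415], 'contact_force': [0.3979, 0.7156, -0.4547], 'joint_pos': [-0.5587, 0.0073, 1.448, 0.0, 1.6849, 0.8706], 'grip_width': 0.0653, 'finger_force': 0.0}
flap 469 [0.1951 0.1963 0.1979 0.1996 0.2013]
side [356. 252.] mean [0.45  0.15  0.073] rim ((449.6465148925781, 139.17161560058594), 17.25226593017578) ztop [0.064 0.136]
side [318. 265.] mean [0.56  0.184 0.059] rim ((559.2460327148438, 173.62130737304688), 16.913095474243164) ztop [0.059 0.088]
driver 23 [0.45007304 0.14927525 0.08379876] 0.06479266239676322 0.1310453182660461 top [0.44099523 0.15184137 0.13104532]
panel [ 0  0  0  0 20 41 27 40 38]
```

```bash
python3 -c "
from cell import manip
print(manip.finish_job())"
```

```text
the job is handed in; nothing more can be done
None
```

Job handed in at about 62 s (no verdict was returned): my last camera checks show the panel flush, both cams were turned to their stops, all three glasses are in the caddy with the flap shut, and the screwdriver is standing in its holder.

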